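Move a cleaned lens cell from drying rack to inspection stand with the fork

TASK

The brass lens cell has dried: use the lifting fork to lift it up and off its peg on the drying rack, carry it over and hang it gently on the peg of the inspection stand, whose post may be clamped at any height. The cells are clean, so touch the brass one with the fork only, and leave the other two cells hanging where they are and the bottle and tissue box where they stand. Finally hang the fork back in its rest.

Things in the scene. Friction and masses are not known exactly. Their poses are not given: they have to be found in the camera images.
- brass_cell: brass-coloured lens cell, a ring 65 mm outside, bore 48 mm, 14 mm wide, about 0.25 kg, hanging by the top of its bore on one of the rack's three pegs, standing upright. Origin at the centre of the ring; x along the axis of the ring (parallel to the peg). It can roll about its axis.
- black_cell: dark steel lens cell, same form and size, hanging on another peg of the rack; to be left there
- silver_cell: bright aluminium lens cell, same form and size, hanging on another peg of the rack; to be left there
- rack: fixed drying rack; origin on the bench under the middle of its cross bar (262 mm long in y, 12 mm thick, top at z = 132); front is -x. Three level steel pegs, 6 mm thick, at y = -85, 0, 85 mm, axis z = 120 mm, reach from the bar (x = -6 mm) towards -x to x = -66 mm, where the end (front at x = -69 mm) turns up to z = 133 mm. The cells hang at about x = -36 mm
- stand: fixed inspection stand: black post holder, 31 mm thick, 76 mm high, with a steel post; origin on the bench, front is -x. One peg as on the rack, at y = 0: 6 mm thick, from the post's dark collar (x = -6 mm) to x = -66 mm (front -69 mm), end turned up to 13 mm above the axis. The axis is 130 to 170 mm above the bench, not reported: see or feel it
- fork: upright lifting fork, 0.16 kg; x along its prongs, z up the shaft (at x = y = 0). Two prongs, 6 mm thick, at y = +-10.5 mm: heel with axis z = 6 mm for x = 0 to 25, dip at z = 0 for x = 31 to 54 (the ring's seat), tip at x = 58 mm turned up to z = 11. Bar between them at x = 0. Cross guard 14 x 56 mm (long in y), z = 62 to 68 mm; blue handle 18 x 18 mm, z = 68 to 146 mm
- rest: fixed rest for the fork: dark base, two upright aluminium cheeks with inner faces at y = +-18 mm, 44 mm long in x, top z = 105 mm. Origin on the bench between them. The fork hangs with its guard across the cheeks at x = 0, between black upstands 5 mm high (21 mm apart in x), prongs to +x, fork origin at z = 43 mm; it lifts straight up and out
- bottle: light blue cleaner bottle, 43 mm thick, 160 mm high, loose on the bench; origin at the centre of its foot
- tissue_box: white and blue box of lens tissue, 60 x 95 mm, 54 mm high with the tissue, loose on the bench; origin at the centre of its underside

How it is judged:
By the outcome, as a careful person would: the job done as asked, in the order asked, and still so for the second after the job is handed in, with the robot touching nothing.
It also fails if it takes over 72 s, if anything falls off the work surface, if the arm or the gripper's body presses on something with over 40 N, if the wrist force passes 120 N, or if a joint passes its speed limit or range.

ROBOT

A 6-joint arm with a two-finger parallel gripper is mounted at the origin on a cart in front of the work surface, level with it; the furniture and walls round the work are solid. World frame = base frame: x ahead of the robot, y to its left, z up, the work surface at z = 0. Lengths are in mm, angles in rad, forces in N, time in s.
With the tool pointing down it reaches from about 300 to 850 mm from the base axis. Payload 5.4 kg.
Tool frame: the origin (TCP) lies between the finger pads; the fingertips stand 19 mm ahead of it and the grasp point (between the pads) is the TCP (tip_reach is the distance from the TCP to the fingertips, in mm); z points along the fingers, y is the line along which they close (so a half turn about z gives the same grasp; the last joint's range is limited). The gripper opens to 85 mm and grips with 20 to 120 N. Pads are 22 mm wide; open, the fingers measure 114 mm over their backs; the gripper's body (76 mm by 85 mm) begins 54 mm behind the grasp point. The pads swing forward as they close: fully open they stand 13 mm farther back than shut.
Start: joints at [1.027, 0.158, 1.597, -0, 1.386, -0.21], TCP at [188.4, 543.242, 250.299] pointing down, gripper open.
Joint ranges: [-2.91, 2.91], [-0.94, 2.29], [0.18, 2.7], [-1.29, 4.43], [0.17, 2.64], [-3, 3]. Speed limits (rad/s): [2.57, 2.57, 3.14, 3.14, 3.14, 3.14].

INTERFACE

Orientations are given as a unit quaternion [x, y, z, w].
In Python, from workcell import * gives the robot as it stands.
- The arm moves only by the tool drive_tool, never from a script. Its arguments are lists of equal length, an entry for each row: "translation": the shift along the tool's x, y, z in units of 0.2 m (1.0 is 0.2 m), a list of three; "roll": the turn about the tool's z in units of 30 degrees (1.0 is 30 degrees); "fingers": the closure, from -1 (fully open) to 1 (shut). In form: {"translation": [[dx, dy, dz], ...], "roll": [roll, ...], "fingers": [fingers, ...]}. A call has 1 to 5 rows; each row shifts and turns the commanded pose from where the row before left it, along the tool's axes as they then stand; what a row does not reach is not made up. A row lasts 1/12 s, in which the tool goes at most 41.7 mm and 7.16 degrees, less where a joint would pass 70% of its speed; a pose out of reach is approached as far as the arm can. A call with a number of a shift or a turn outside -1 to 1 is refused whole. A call with a gripper value outside its range is refused whole. The fingers move at their own pace and stop on an object; "grip_force" is the grip in N (left out, the last holds). Time passes only in rows, so rows that do not move let the fingers close. It gives the time, the measured TCP pose, the force, the opening and the grip force at its end, in the units of the state.
- get_obs(): the state, without advancing time (a new reading comes with each control period).
- capture(name): name is "scene" or "top"; returns a dict with "img" (420x560x3 uint8, red, green, blue), "mtx" (3x3 intrinsics, pixels), "distortion" ([k1, k2, p1, p2, k3] as OpenCV has them; the pictures are not rectified), "view" (4x4, takes a point from world to camera coordinates). Camera axes: x right, y down, z forward; pixel columns grow to the right and rows downward; lengths in mm; the calibration is good to about 2 mm. A picture is of the moment at which its call begins. There is no depth.
- close_job(): hands the job in; it is judged then, once.
The state is a dict: "time": time; "qpos": joint angles; "qvel": joint speeds; "tau": joint torques, N m; "tcp_pos": TCP position; "tool_rot": TCP orientation; "force": force on the tool from outside, world axes, zero at the start; "moment": the same for the moment, N m; "width": opening from 0.0 (shut) to 1.0 (fully open); "grip_force": force on a finger pad.
Only numpy, scipy, OpenCV 4.12 (cv2) and the standard library are available. Lean on these libraries where they do the work, as an engineer would, in place of code of your own. Each camera call takes 0.05 s, during which the arm holds its last target. There are 200 camera calls.

## Working session

There is one attempt and no reset: what is moved stays moved. The work goes in short steps, Python scripts to look and compute and a tool call to move; the robot and the scene stay as the last step left them, time stands still between calls to the robot, and variables do not carry over. Pictures are saved under pics/ and viewed, at most 10 in all, crops included, and the job is handed in when it is done.

Besides the shell and the picture viewer there is one more tool, called in YAML: its name, and indented under it one key for each argument. drive_tool: Moves the arm, as the interface text tells. Its arguments: {"type":"object","properties":{"translation":{"type":"array"},"roll":{"type":"array"},"fingers":{"type":"array"},"grip_force":{"type":"number"}},"required":["translation","roll","fingers"]}

```bash
ls; mkdir -p pics; python3 - <<'E'
from workcell import *
import cv2,pickle
o=get_obs();print(o)
for n in("scene","top"):
    c=capture(n);pickle.dump(c,open(n+".pkl","wb"))
    cv2.imwrite(f"pics/{n}0.png",cv2.resize(c["img"][:,:,::-1],(800,600),interpolation=cv2.INTER_CUBIC))
    print(c["mtx"],c["distortion"],c["view"])
E
```

```text
pics
{'time': 0.0, 'qpos': array([ 1.02690543e+00,  1.59031715e-01,  1.59827803e+00,  4.45642232e-05,
        1.38619601e+00, -2.10081783e-01]), 'qvel': array([ 0.00134901, -0.00021891,  0.0003989 ,  0.00036276,  0.00098441,
       -0.00116624]), 'tau': array([-6.42012092e-04, -3.96011639e+01, -3.31428301e+01, -2.32105649e-04,
        8.66991060e-03, -3.27004079e-05]), 'tcp_pos': array([188.08718718, 542.75501142, 249.30367007]), 'tool_rot': array([ 1.66134698e-01,  9.86102604e-01, -8.81319804e-04, -3.72487906e-04]), 'force': array([-0.62099346,  0.58039589, -0.45978086]), 'moment': array([-0.00524008,  0.01187825, -0.04277131]), 'grip_force': 0.0, 'width': 1.0026928311392218}
[[543.22923491   0.         288.43263383]
 [  0.         543.22923491 208.15800156]
 [  0.           0.           1.        ]] [-0.08029286  0.          0.          0.          0.        ] [[ 8.36885169e-01 -5.47357100e-01 -4.83942492e-03 -4.88916829e+02]
 [-2.94198261e-01 -4.42325614e-01 -8.47228089e-01  2.09643514e+02]
 [ 4.61595708e-01  7.10456372e-01 -5.31207253e-01  1.48638340e+03]
 [ 0.00000000e+00  0.00000000e+00  0.00000000e+00  1.00000000e+00]]
[[384.90071065   0.         284.71981889]
 [  0.         384.90071065 212.52309838]
 [  0.           0.           1.        ]] [-0.1108562  0.         0.         0.         0.       ] [[ 1.99541370e-02 -9.99795454e-01  3.29898046e-03 -8.62438545e+01]
 [-9.91366553e-01 -2.02133889e-02 -1.29552217e-01  5.51870136e+02]
 [ 1.29592401e-01 -6.85396192e-04 -9.91567113e-01  1.19108453e+03]
 [ 0.00000000e+00  0.00000000e+00  0.00000000e+00  1.00000000e+00]]
```

View pics/scene0.png

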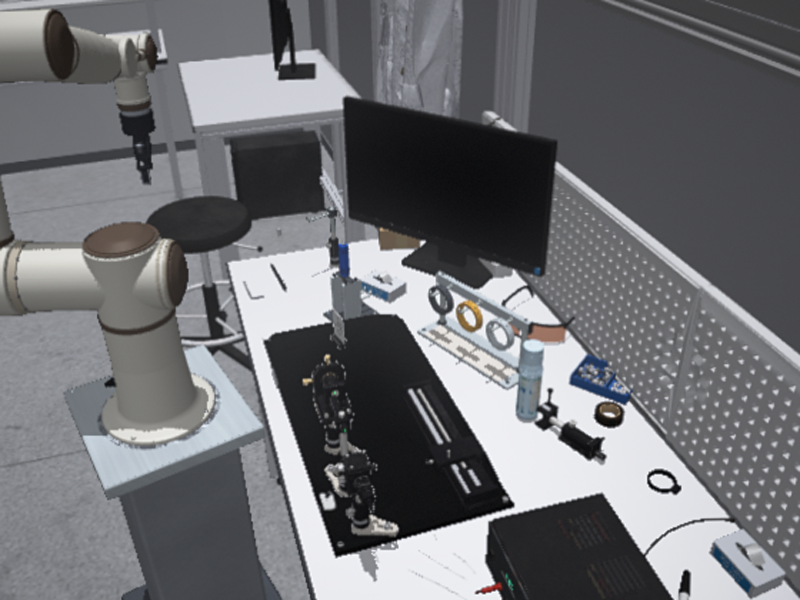

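View pics/top0.png

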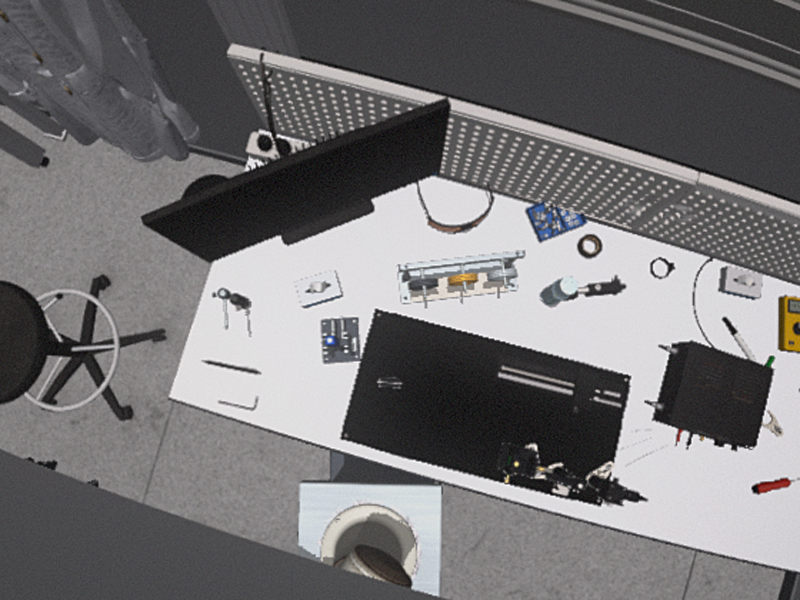

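The scene picture shows the fork in its rest (345,285), the stand behind it (333,240), and the rack with black, brass and silver cells (440–500, 300–335). In the top view the rest is at (340,340), rack at (460,280), and probably the stand at (235,300). I'll enlarge these.

```bash
python3 - <<'E'
import cv2,pickle
s=pickle.load(open("scene.pkl","rb"))["img"][:,:,::-1];t=pickle.load(open("top.pkl","rb"))["img"][:,:,::-1]
f=lambda im,x,y,w,h,k,n:cv2.imwrite(n,cv2.resize(im[y:y+h,x:x+w],None,fx=k,fy=k,interpolation=cv2.INTER_CUBIC))
f(s,210,120,160,120,5,"pics/s1.png")
f(t,140,165,130,97,6,"pics/t1.png")
f(t,270,165,130,97,6,"pics/t2.png")
E
```

```text
(no output)
```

View pics/s1.png

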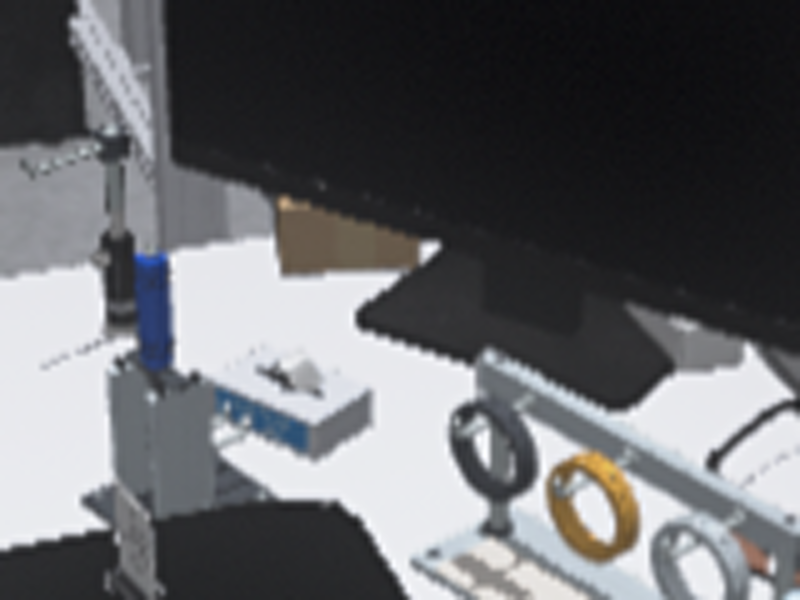

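View pics/t1.png

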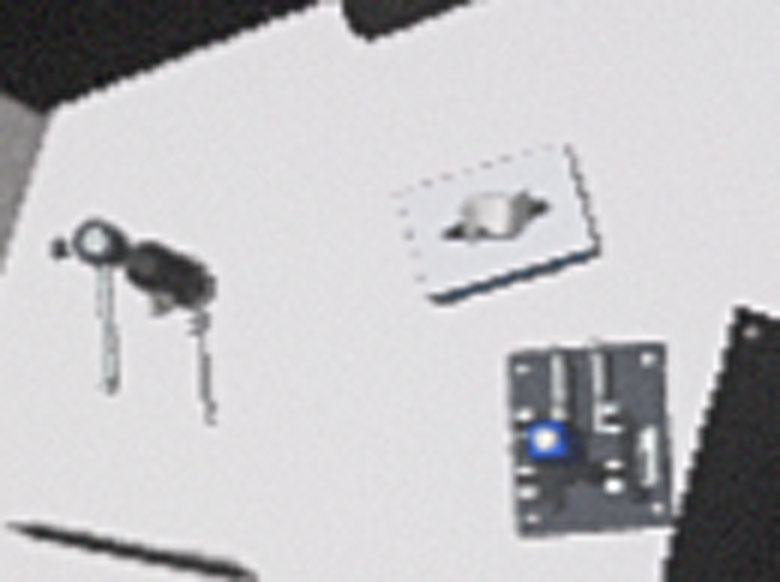

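View pics/t2.png

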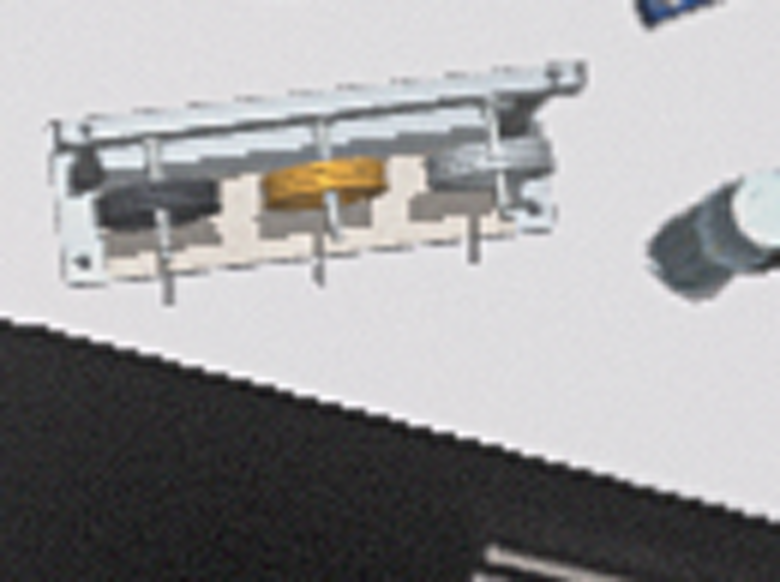

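The crops show: handle top at s1 (152,257) / t1 (548,440), the prongs pointing up at t1 (560,347) and (598,343), and the stand's post top at t1 (98,242) with its peg ending at (110,385); in s1 the peg runs from (112,148) to (35,168). The brass cell is on the rack's middle peg, t2 (325,180) and s1 (593,505). Next I'll fit the poses.

```bash
cat > h.py <<'E'
import numpy as np,cv2,pickle
from scipy.optimize import least_squares
C={n:pickle.load(open(n+".pkl","rb")) for n in("scene","top")}
def proj(n,P):
    c=C[n];V=np.array(c["view"])
    return cv2.projectPoints(np.atleast_2d(P).astype(float),cv2.Rodrigues(V[:3,:3])[0],V[:3,3],np.array(c["mtx"]),np.array(c["distortion"]))[0][:,0]
def ray(n,uv,z):
    c=C[n];V=np.array(c["view"]);R=V[:3,:3]
    q=cv2.undistortPoints(np.array([[uv]],float),np.array(c["mtx"]),np.array(c["distortion"]))[0,0]
    d=R.T@np.array([*q,1]);o=-R.T@V[:3,3];return o+d*(z-o[2])/d[2]
crop={"s1":("scene",210,120,5),"t1":("top",140,165,6),"t2":("top",270,165,6)}
def px(k,X,Y):
    n,a,b,s=crop[k];return n,(a+(X+.5)/s-.5,b+(Y+.5)/s-.5)
def W(p,L):
    c,s=np.cos(p[2]),np.sin(p[2]);L=np.array(L,float);return np.array([p[0]+c*L[0]-s*L[1],p[1]+s*L[0]+c*L[1],L[2]])
def fit(obs,p0,hz=False):
    # obs: (crop,X,Y,local); hz: 4th param added to z
    def r(p):
        o=[]
        for k,X,Y,L in obs:
            n,uv=px(k,X,Y);L=np.array(L,float)
            if hz:L=L+[0,0,p[3]]
            o+=list(proj(n,W(p,L))[0]-uv)
        return o
    s=least_squares(r,p0,loss="soft_l1",x_scale=[10,10,.1]+([10] if hz else []))
    print(np.round(s.x,3),"res",np.round(r(s.x),2).reshape(-1,2).tolist());return s.x
E
python3 - <<'E'
from h import *
q=[ray(*px("t1",*a),6)[:2] for a in((510,352),(665,343),(672,525),(520,535))]
q=np.array(q);print("base",q.round(1).tolist(),q.mean(0),"yaws",[np.arctan2(*(d[::-1])).round(3) for d in (q[0]-q[3],q[1]-q[2])],[np.arctan2(-d[0],d[1]).round(3) for d in(q[0]-q[1],q[3]-q[2])])
fit([("t1",548,440,(0,0,189)),("s1",152,257,(0,0,189)),("t1",560,347,(61,10.5,52)),("t1",598,343,(61,-10.5,52)),("t1",510,352,(38,36,6))][:4],[400,220,0.05])
# rack
fit([("t2",335,232,(-66,0,133)),("t2",55,130,(0,131,132)),("t2",585,72,(0,-131,132)),
 ("s1",483,352,(6,131,132)),("s1",800,527,(-6,-131,132)),("s1",593,505,(-36,0,99)),("s1",493,450,(-36,85,99)),("s1",702,565,(-36,-85,99)),("t2",325,182,(-36,0,128))],[550,0,.1])
# stand
fit([("t1",98,242,(0,0,12)),("s1",112,148,(0,0,0)),("t1",111,385,(-67,0,10)),("s1",36,170,(-67,0,8))],[550,400,0.05,150],True)
E
```

```text
base [[518.1, 120.3], [524.8, 36.0], [426.4, 29.3], [419.2, 111.2]] [472.1510698   74.20807323] yaws [np.float64(0.092), np.float64(0.069)] [np.float64(0.079), np.float64(0.088)]
[4.57567e+02 7.19170e+01 8.60000e-02] res [[0.21, 0.72], [0.28, -1.33], [-0.19, -0.22], [0.13, 0.02]]
[ 6.33371e+02 -1.85690e+02  1.51000e-01] res [[0.39, 0.92], [0.1, 1.81], [-1.38, 0.43], [1.58, -1.45], [0.7, 0.35], [0.07, -0.56], [-0.15, -1.1], [-0.12, -0.23], [0.41, -0.39]]
[5.51110e+02 3.03305e+02 1.64000e-01 1.38254e+02] res [[-0.2, 0.75], [0.45, 0.27], [0.11, -0.45], [-0.16, -0.31]]
```

```bash
cat > ov.py <<'E'
from h import *
def cyl(c,r,ax,n=40):
    t=np.linspace(0,2*np.pi,n);return [np.array(c)+r*np.array([0,np.cos(a),np.sin(a)]) for a in t]
def peg(y,h):return [[(-6,y,h),(-66,y,h),(-66,y,h+13)]]
def rack():
    L=[]
    for y in(-85,0,85):
        L+=peg(y,120)
        L+=[cyl((x,y,99),r,0) for x in(-43,) for r in(24,32.5)]
    L.append([(a,b,132) for a,b in((-6,131),(6,131),(6,-131),(-6,-131),(-6,131))]);return L
def stand(h):return peg(0,h)+[[(0,0,0),(0,0,76),(0,0,h)]]
def fork(z):
    return [[(0,s,6+z),(25,s,6+z),(31,s,z),(54,s,z),(58,s,z+11)] for s in(10.5,-10.5)]+[[(a,b,c+z) for a,b in((9,9),(-9,9),(-9,-9),(9,-9),(9,9))] for c in(146,)]+[[(a,b,65+z) for a,b in((7,28),(-7,28),(-7,-28),(7,-28),(7,28))]]
def panel(n,x,y,w,h,k,items,imgs=None):
    im=(imgs or C)[n]["img"][y:y+h,x:x+w,::-1];im=cv2.resize(im,None,fx=k,fy=k,interpolation=cv2.INTER_CUBIC)
    for p,L,col in items:
        for l in L:
            q=proj(n,[W(p,a) for a in l]);q=(q-[x,y]+.5)*k-.5
            cv2.polylines(im,[np.round(q*8).astype(int)],False,col,1,cv2.LINE_AA,3)
    return im
E
python3 - <<'E'
from ov import *
R=(633.4,-185.7,.151);S=(551.1,303.3,.164);F=(457.6,71.9,.086)
it=[(R,rack(),(0,0,255)),(S,stand(138.3),(0,200,0)),(F,fork(43),(255,0,255))]
a=panel("scene",213,135,50,50,8,it);b=panel("top",145,190,100,50,4,it)
b=panel("top",145,190,50,50,8,it)
c=panel("scene",295,185,66,33,12,it)[:200*2] if 0 else panel("scene",295,185,80,40,5,it)
d=panel("top",275,170,100,50,4,it)
e=cv2.hconcat([panel("scene",228,165,40,40,5,it),panel("top",220,215,40,40,5,it)])
im=np.zeros((600,800,3),np.uint8)
a=cv2.resize(a,(400,400));im[:400,:400]=a;im[:400,400:]=b;im[400:,:400]=c;im[400:,400:]=d
cv2.imwrite("pics/o1.png",im)
E
```

```text
(no output)
```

View pics/o1.png

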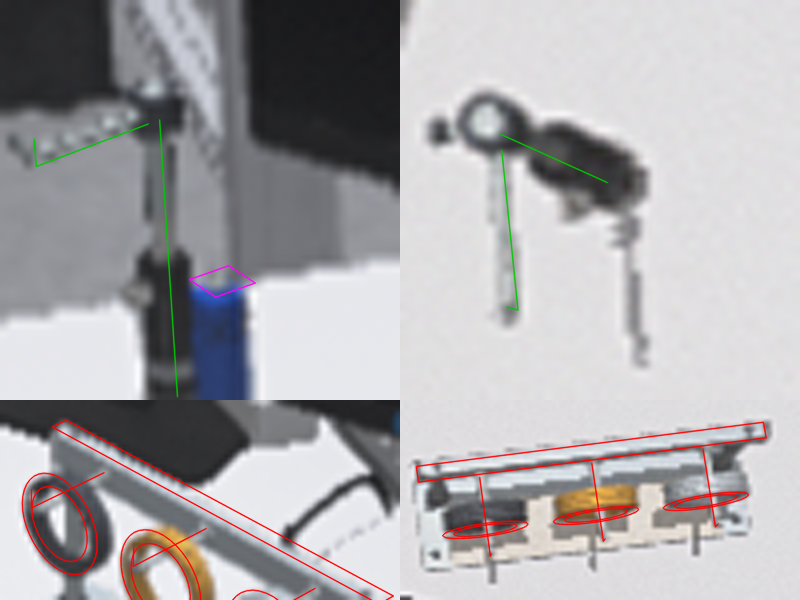

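The overlay puts the rack and rest within about 1 px, but the stand post is about 1 px off in the scene view. I'll refine brass cell and handle using colour mask centroids.

```bash
cat > ref.py <<'E'
from ov import *
def masks(n,C=C):
    hsv=cv2.cvtColor(np.ascontiguousarray(C[n]["img"]),cv2.COLOR_RGB2HSV);h,s,v=hsv[...,0].astype(int),hsv[...,1],hsv[...,2]
    out=[]
    for m in (((h>12)&(h<28)&(s>140)&(v>80)),((h>108)&(h<128)&(s>150)&(v>50))):
        k,l,st,ce=cv2.connectedComponentsWithStats(m.astype(np.uint8));out.append([(st[i].tolist(),ce[i].round(2).tolist()) for i in range(1,k) if st[i,4]>25])
    return out
def ringc(n,p,L=(-36,0,99)):
    s=8;f=[proj(n,[W(p,a+np.array([dx,0,0])) for a in cyl(L,r,0,80)]) for dx in(-7,7) for r in(24,32.5)]
    o=f[1].min(0)-15;g=lambda q:((q-o)*s).astype(np.float32)
    m=np.zeros((800,800),np.uint8);cv2.fillPoly(m,[cv2.convexHull(np.vstack([g(f[1]),g(f[3])])).astype(int)],1)
    b=[np.zeros_like(m) for _ in'ab']
    for i in(0,1):cv2.fillPoly(b[i],[g(f[2*i]).astype(int)],1)
    m[(b[0]&b[1])>0]=0
    y,x=np.nonzero(m);return np.array([x.mean(),y.mean()])/s+o,(np.ptp(x)/s,np.ptp(y)/s)
def boxc(n,p,z0,z1,w=9):
    q=proj(n,[W(p,(a,b,c)) for a in(-w,w) for b in(-w,w) for c in(z0,z1)]).astype(np.float32)
    M=cv2.moments(cv2.convexHull(q));return np.array([M["m10"],M["m01"]])/M["m00"]
E
python3 - <<'E'
from ref import *
for n in C:print(n,masks(n))
R=(633.4,-185.7,.151);F=(457.6,71.9,.086)
for n in C:print(n,ringc(n,R),boxc(n,F,111,189),boxc(n,F,185,189))
E
```

```text
scene [[([327, 211, 10, 15, 51], [331.9, 216.86])], [([238, 178, 5, 10, 37], [240.27, 182.05]), ([407, 249, 18, 10, 66], [416.12, 253.15]), ([400, 260, 41, 22, 178], [418.1, 270.76])]]
top [[([314, 192, 20, 7, 84], [323.37, 194.38]), ([548, 207, 12, 39, 338], [552.77, 228.16])], []]
scene (array([328.3436915 , 219.92692968]), (np.float64(19.375), np.float64(22.625))) [240.93580936 180.72662335] [240.32528642 170.25804931]
top (array([323.12774838, 196.02922994]), (np.float64(21.875), np.float64(9.0))) [232.76723105 239.35938336] [231.22741379 238.67053446]
```

```bash
python3 - <<'E'
from ref import *
def comp(n,x,y,w,h,f):
    I=C[n]["img"][y:y+h,x:x+w].astype(int);wt=np.clip(f(I),0,1)
    yy,xx=np.mgrid[y:y+h,x:x+w];i=wt>.5
    return np.array([(wt*xx).sum(),(wt*yy).sum()])/wt.sum(),(xx[i].min(),xx[i].max(),yy[i].min(),yy[i].max()),wt.sum()
br=lambda I:(I[...,0]-I[...,2]-15)/50.
bl=lambda I:(I[...,2]-I[...,0]-20)/60.
obs={("r","scene"):comp("scene",315,205,26,32,br),("r","top"):comp("top",308,182,32,22,br),("h","scene"):comp("scene",233,165,14,32,bl),("h","top"):comp("top",224,230,16,16,bl)}
for k,v in obs.items():print(k,v)
r=lambda p:np.hstack([ringc(n,(p[0],p[1],.12))[0]-obs["r",n][0] for n in C])
s=least_squares(r,[633,-186],diff_step=1e-2);print("rack mid yaw.12",s.x,s.fun)
r=lambda p:np.hstack([boxc("scene",(*p,.086),111,189)-obs["h","scene"][0],boxc("top",(*p,.086),185,189)-obs["h","top"][0]])
s=least_squares(r,[457,72]);print("fork",s.x,s.fun)
# ring alone free x,y,z centre
r=lambda p:np.hstack([ringc(n,(p[0],p[1],.12),(0,0,p[2]))[0]-obs["r",n][0] for n in C])
s=least_squares(r,[597,-190,99],diff_step=1e-2);print("ring free",s.x,s.fun)
# yaw of rack from bar top line and cells in top view, z=132 / ring tops z=131
P=[ray(*px("t2",*a),132) for a in((55,125),(585,62))];print(np.round(P,1))
for a in((157,188),(325,165),(490,145)):print(ray(*px("t2",*a),131).round(1))
E
```

```text
('r', 'scene') (array([328.90140374, 220.5543672 ]), (np.int64(320), np.int64(337), np.int64(210), np.int64(231)), np.float64(179.51999999999998))
('r', 'top') (array([323.64888098, 194.89373055]), (np.int64(314), np.int64(334), np.int64(191), np.int64(199)), np.float64(134.94))
('h', 'scene') (array([240.12877998, 180.56812652]), (np.int64(237), np.int64(243), np.int64(170), np.int64(193)), np.float64(95.9))
('h', 'top') (array([230.94809322, 237.92213983]), (np.int64(228), np.int64(234), np.int64(235), np.int64(241)), np.float64(31.46666666666667))
rack mid yaw.12 [ 635.58983473 -188.51926312] [ 0.36472903 -0.56030055  0.03873796  0.49432535]
fork [457.90361548  72.        ] [0.87781677 0.11853334 0.24734581 0.63825174]
ring free [ 600.57875569 -192.25380854   96.74474409] [ 0.41903918 -0.09671368 -0.22421675  0.38533331]
[[ 621.6  -55.7  132. ]
 [ 659.6 -319.5  132. ]]
[ 591.3 -106.7  131. ]
[ 604.6 -189.5  131. ]
[ 616.5 -271.6  131. ]
```

drive_tool:
  translation:
    - [0,0,0]
    - [0,0,0]
    - [0,0,0]
    - [0,0,0]
    - [0,0,0]
  roll: [-0.2,-0.2,-0.2,-0.2,0]
  fingers: [-1,-1,-1,-1,-1]

```text
time: 0.52
tcp_pos: [188.2, 543.0, 249.7]
tool_rot: [-0.044, 0.999, -0.0, -0.0]
force: [-0.0, 0.2, 0.1]
width: 1.002
grip_force: 0.0
```

```bash
cat > go.py <<'E'
import sys,numpy as np
from workcell import *
from scipy.spatial.transform import Rotation as Ro
def st():
    o=get_obs();R=Ro.from_quat(o["tool_rot"]).as_matrix();A=np.arctan2(R[1,1],R[0,1])
    print("t%.2f"%o["time"],"tcp",o["tcp_pos"].round(1),"A%.3f"%A,"zax",R[:,2].round(3),"F",o["force"].round(1),"w%.3f"%o["width"],"g%.0f"%o["grip_force"],"q",o["qpos"].round(2));return o,R,A
def to(*t):
    o,R,A=st()
    print("units",(R.T@(np.array(t[:3])-o["tcp_pos"])/200).round(3),"roll",((A-t[3])/np.radians(30)).round(3) if len(t)>3 else "")
if __name__=="__main__":to(*map(float,sys.argv[1:]))
E
python3 go.py 459 73 249 1.657
```

```text
t0.52 tcp [188.2 543.  249.7] A1.658 zax [-0.001 -0.001 -1.   ] F [-0.   0.2  0.1] w1.002 g0 q [ 1.03  0.16  1.6  -0.    1.39 -0.63]
units [-1.143 -2.459  0.005] roll 0.003
```

drive_tool:
  translation:
    - [-0.06,-0.13,0]
    - [-0.08,-0.17,0]
    - [-0.08,-0.17,0]
    - [-0.08,-0.17,0]
    - [-0.08,-0.17,0]
  roll: [0,0,0,0,0]
  fingers: [-1,-1,-1,-1,-1]

```text
time: 0.93
tcp_pos: [278.1, 386.7, 250.0]
tool_rot: [-0.041, 0.999, -0.0, -0.0]
force: [1.0, 0.3, -0.8]
width: 0.998
grip_force: 0.0
```

drive_tool:
  translation:
    - [-0.08,-0.17,0]
    - [-0.08,-0.17,0]
    - [-0.08,-0.17,0]
    - [-0.08,-0.17,0]
    - [-0.08,-0.17,0]
  roll: [0,0,0,0,0]
  fingers: [-1,-1,-1,-1,-1]

```text
time: 1.35
tcp_pos: [372.4, 224.0, 250.2]
tool_rot: [-0.041, 0.999, 0.0, 0.0]
force: [0.8, 0.5, -0.1]
width: 0.999
grip_force: 0.0
```

drive_tool:
  translation:
    - [-0.08,-0.17,0]
    - [-0.08,-0.17,0]
    - [-0.07,-0.17,0]
    - [-0.05,-0.12,0]
    - [0,0,0]
  roll: [0,0,0,0,0]
  fingers: [-1,-1,-1,-1,-1]

```text
time: 1.77
tcp_pos: [440.2, 101.1, 250.2]
tool_rot: [-0.038, 0.999, -0.001, 0.0]
force: [-0.1, -0.1, -0.4]
width: 1.003
grip_force: 0.0
```

```bash
python3 go.py 459 73 155 1.657; python3 - <<'E'
from workcell import *
import cv2,pickle
im=[]
for n,x,y in(("scene",200,110),("top",190,190)):
    c=capture(n);pickle.dump(c,open(n+"1.pkl","wb"))
    im.append(cv2.resize(c["img"][y:y+100,x:x+80,::-1],(400,500),interpolation=cv2.INTER_CUBIC))
cv2.imwrite("pics/g1.png",cv2.hconcat(im))
E
```

```text
t1.77 tcp [440.2 101.1 250.2] A1.648 zax [ 0.001 -0.002 -1.   ] F [-0.1 -0.1 -0.4] w1.003 g0 q [-0.04 -0.17  1.93 -0.    1.39 -1.69]
units [-0.083 -0.147  0.476] roll -0.018
```

View pics/g1.png

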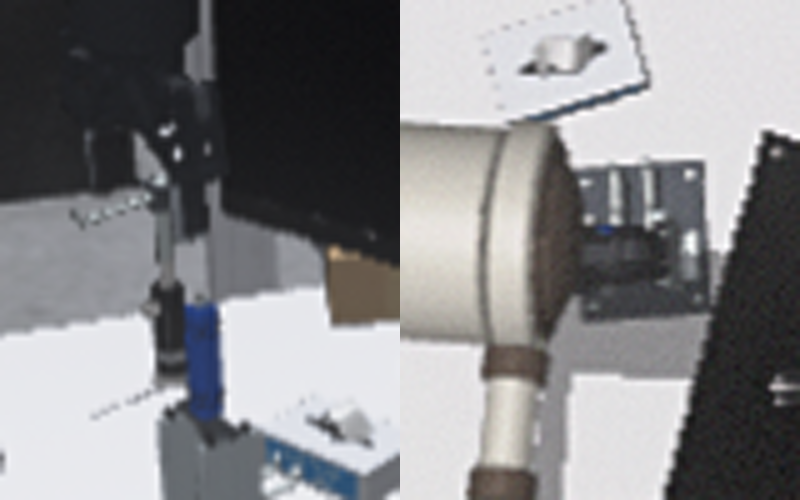

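The gripper hangs left of and above the handle (scene panel handle at 203,305). I'll centre it over the handle, then descend.

drive_tool:
  translation:
    - [-0.04,-0.07,0]
    - [-0.04,-0.07,0]
    - [0,0,0]
    - [0,0,0]
  roll: [-0.02,0,0,0]
  fingers: [-1,-1,-1,-1]

```text
time: 2.2
tcp_pos: [456.5, 79.5, 250.1]
tool_rot: [-0.047, 0.999, 0.0, -0.0]
force: [-0.1, 0.0, -0.4]
width: 1.0
grip_force: 0.0
```

```bash
python3 go.py 459 73 155 1.657
```

```text
t2.20 tcp [456.5  79.5 250.1] A1.666 zax [-0.001  0.001 -1.   ] F [-0.1  0.  -0.4] w1.000 g0 q [-0.09 -0.14  1.9   0.    1.38 -1.76]
units [-0.01  -0.034  0.475] roll 0.017
```

drive_tool:
  translation:
    - [-0.01,-0.035,0.1]
    - [0,0,0.12]
    - [0,0,0.12]
    - [0,0,0.1]
    - [0,0,0]
  roll: [0,0,0,0,0]
  fingers: [-1,-1,-1,-1,-1]

```text
time: 2.62
tcp_pos: [455.8, 73.4, 158.0]
tool_rot: [-0.048, 0.999, 0.001, -0.004]
force: [-0.7, -0.1, 0.6]
width: 1.002
grip_force: 0.0
```

```bash
python3 go.py 459 73 155 1.657
```

```text
t2.62 tcp [455.8  73.4 158. ] A1.667 zax [-0.009  0.001 -1.   ] F [-0.7 -0.1  0.6] w1.002 g0 q [-0.1  -0.04  1.99  0.    1.2  -1.77]
units [-0.016 -0.004  0.015] roll 0.02
```

Now I'll centre in x and close.

drive_tool:
  translation:
    - [-0.015,-0.003,0.012]
    - [0,0,0]
    - [0,0,0]
    - [0,0,0]
    - [0,0,0]
  roll: [0,0,0,0,0]
  fingers: [-1,1,1,1,1]
  grip_force: 80

```text
time: 3.03
tcp_pos: [463.4, 71.4, 161.1]
tool_rot: [-0.048, 0.999, -0.0, 0.001]
force: [0.5, 0.6, 0.3]
width: 0.458
grip_force: 0.0
```

drive_tool:
  translation:
    - [0,0,0]
    - [0,0,0]
    - [0,0,0]
    - [0,0,0]
    - [0,0,0]
  roll: [0,0,0,0,0]
  fingers: [1,1,1,1,1]

```text
time: 3.45
tcp_pos: [463.0, 71.5, 160.3]
tool_rot: [-0.048, 0.999, 0.0, 0.0]
force: [-0.7, 2.0, 3.3]
width: 0.2
grip_force: 78.2
```

```bash
python3 go.py 459 73 250 1.657
```

```text
t3.45 tcp [463.   71.5 160.3] A1.666 zax [ 0.001  0.    -1.   ] F [-0.7  2.   3.3] w0.200 g78 q [-0.11 -0.03  1.98  0.    1.19 -1.77]
units [ 0.019  0.01  -0.449] roll 0.018
```

drive_tool:
  translation:
    - [0,0,-0.05]
    - [0,0,-0.1]
    - [0,0,-0.12]
    - [0,0,-0.12]
    - [0,0,-0.12]
  roll: [0,0,0,0,0]
  fingers: [1,1,1,1,1]

```text
time: 3.87
tcp_pos: [462.2, 71.2, 262.9]
tool_rot: [-0.048, 0.999, -0.0, -0.001]
force: [0.6, 0.2, -1.6]
width: 0.197
grip_force: 77.9
```

drive_tool:
  translation:
    - [0,0,-0.1]
    - [0,0,0]
    - [0,0,0]
  roll: [0,0,0]
  fingers: [1,1,1]

```text
time: 4.12
tcp_pos: [463.1, 71.2, 282.6]
tool_rot: [-0.048, 0.999, -0.0, 0.001]
force: [0.4, -0.7, -2.7]
width: 0.197
grip_force: 78.0
```

```bash
python3 go.py 420 -190 260 1.718
```

```text
t4.12 tcp [463.1  71.2 282.6] A1.666 zax [ 0.002 -0.    -1.   ] F [ 0.4 -0.7 -2.7] w0.197 g78 q [-0.11 -0.15  1.84 -0.    1.45 -1.77]
units [ 0.339 -1.28   0.113] roll -0.099
```

```bash
python3 go.py 490 -208 240 1.718
```

```text
t4.12 tcp [463.1  71.2 282.6] A1.666 zax [ 0.002 -0.    -1.   ] F [ 0.4 -0.7 -2.7] w0.197 g78 q [-0.11 -0.15  1.84 -0.    1.45 -1.77]
units [-1.000e-03 -1.402e+00  2.140e-01] roll -0.099
```

drive_tool:
  translation:
    - [0,-0.08,0]
    - [0,-0.15,0]
    - [0,-0.15,0]
    - [0,-0.15,0]
    - [0,-0.15,0]
  roll: [0,0,0,0,0]
  fingers: [1,1,1,1,1]

```text
time: 4.53
tcp_pos: [474.5, -64.9, 279.5]
tool_rot: [-0.048, 0.999, 0.001, -0.002]
force: [0.1, 0.6, -1.4]
width: 0.201
grip_force: 78.2
```

drive_tool:
  translation:
    - [0,-0.15,0.05]
    - [0,-0.15,0.05]
    - [0,-0.15,0.05]
    - [0,-0.15,0.05]
    - [0,-0.08,0]
  roll: [0,0,0,0,0]
  fingers: [1,1,1,1,1]

```text
time: 4.95
tcp_pos: [486.4, -201.0, 237.1]
tool_rot: [-0.047, 0.999, 0.002, -0.003]
force: [0.3, 0.5, -1.8]
width: 0.202
grip_force: 78.4
```

drive_tool:
  translation:
    - [0,0,0]
    - [0,0,0]
    - [0,0,0]
  roll: [-0.1,0,0]
  fingers: [1,1,1]

```text
time: 5.2
tcp_pos: [488.2, -198.7, 240.9]
tool_rot: [-0.073, 0.997, 0.001, -0.001]
force: [-0.3, 0.3, -1.2]
width: 0.197
grip_force: 78.4
```

```bash
python3 go.py 497 -207.5 212 1.718
```

```text
t5.20 tcp [ 488.2 -198.7  240.9] A1.717 zax [-0.002  0.002 -1.   ] F [-0.3  0.3 -1.2] w0.197 g78 q [-0.62  0.04  1.74  0.    1.36 -2.33]
units [-0.037 -0.05   0.144] roll -0.001
```

drive_tool:
  translation:
    - [-0.01,-0.03,0.07]
    - [-0.01,-0.02,0.07]
    - [0,0,0]
    - [0,0,0]
  roll: [0,0,0,0]
  fingers: [1,1,1,1]

```text
time: 5.53
tcp_pos: [493.6, -207.5, 213.1]
tool_rot: [-0.074, 0.997, 0.001, -0.001]
force: [-0.1, -0.2, -1.6]
width: 0.201
grip_force: 78.4
```

```bash
python3 go.py 497 -207.5 212 1.718; cat > look.py <<'E'
# python3 look.py suffix  sx sy tx ty forkx forky fz yaw : composite 2 crops (80x100 @5) with overlay
import sys
from workcell import *
from ov import *
from go import st
def look(name,sx,sy,tx,ty,items,w=80,h=100,k=5):
    N={n:capture(n) for n in C};pickle.dump(N,open(name+".pkl","wb"))
    a=[panel(n,x,y,w,h,k,items,N) for n,x,y in(("scene",sx,sy),("top",tx,ty))]
    cv2.imwrite(f"pics/{name}.png",cv2.hconcat(a));return N
E
python3 - <<'E'
from look import *
o,R,A=st();x,y,z=o["tcp_pos"]
look("p1",295,160,290,165,[((x,y,A-np.pi/2),fork(z-117.3),(255,0,255)),((635.6,-187,.147),rack(),(0,0,255))])
E
```

```text
t5.53 tcp [ 493.6 -207.5  213.1] A1.719 zax [-0.002  0.002 -1.   ] F [-0.1 -0.2 -1.6] w0.201 g78 q [-0.62  0.09  1.75  0.    1.31 -2.34]
units [-0.017 -0.003  0.006] roll 0.002
t5.53 tcp [ 493.6 -207.5  213.1] A1.719 zax [-0.002  0.002 -1.   ] F [-0.1 -0.2 -1.6] w0.201 g78 q [-0.62  0.09  1.75  0.    1.31 -2.34]
```

View pics/p1.png

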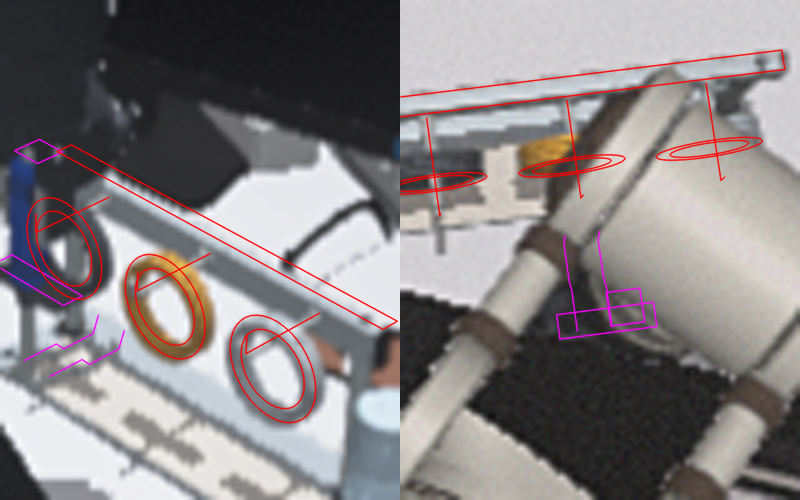

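The rings match the rack model to about 0.5 px (brass in scene panel at 165,305), and the guard overlay is close (40,280). The arm hides the fork in the top view. I'll check the handle's lower part numerically, below the fingers.

```bash
python3 - <<'E'
from ov import *
from scipy.spatial.transform import Rotation as Ro
N=pickle.load(open("p1.pkl","rb"));I=N["scene"]["img"].astype(int)
d=I[...,2]-I[...,0]
for v in range(198,220,2):print(v,d[v,290:312].tolist())
F=(493.6,-207.5,.148)
for z in(68,75,82,90,98):
    q=proj("scene",[W(F,(a,b,95.8+z)) for a in(-9,9) for b in(-9,9)]);print(z,"u",q[:,0].min().round(1),q[:,0].max().round(1),"v",q[:,1].round(1))
print(proj("scene",[W(F,(a,b,95.8+65)) for a in(-7,7) for b in(-28,28)]).round(1).tolist())
g=I.sum(2)
for v in range(208,224):print(v,g[v,286:318].tolist())
E
```

```text
198 [6, 6, 5, 6, 9, 5, 9, 46, 51, 61, 40, 13, 9, 8, 6, 4, 4, 4, 3, 5, 9, 10]
200 [6, 6, 5, 5, 9, 7, 14, 64, 68, 67, 49, 18, 8, 10, 6, 5, 3, 6, 4, 6, 12, 11]
202 [5, 5, 5, 5, 5, 7, 12, 64, 68, 70, 70, 29, 9, 9, 6, 4, 5, 5, 5, 6, 12, 13]
204 [4, 5, 5, 5, 6, 8, 10, 60, 69, 70, 68, 27, 9, 9, 5, 4, 5, 5, 4, 5, 10, 11]
206 [6, 5, 5, 5, 5, 5, 12, 44, 70, 70, 69, 27, 8, 9, 6, 4, 4, 5, 5, 5, 6, 7]
208 [5, 5, 5, 5, 5, 5, 19, 50, 68, 71, 70, 41, 15, 9, 9, 6, 8, 10, 7, 7, 6, 5]
210 [5, 5, 5, 5, 5, 5, 16, 49, 68, 69, 72, 67, 62, 56, 37, 7, 4, 5, 8, 8, 6, 7]
212 [5, 5, 6, 9, 9, 8, 14, 37, 47, 50, 57, 57, 36, 56, 27, 5, 8, 10, 7, 7, 7, 7]
214 [4, 6, 7, 7, 6, 7, 19, 54, 50, 51, 53, 52, 43, 47, 51, 10, 6, 8, 7, 7, 7, 6]
216 [5, 5, 5, 9, 8, 6, 9, 35, 55, 70, 73, 66, 62, 48, 24, 7, 7, 7, 7, 7, 6, 6]
218 [6, 6, 5, 5, 6, 5, 6, 8, 6, 15, 24, 21, 10, 7, 6, 7, 7, 6, 6, 6, 6, 5]
68 u 297.3 306.7 v [217.1 214.4 214.7 212.1]
75 u 297.3 306.7 v [214.9 212.3 212.5 209.9]
82 u 297.3 306.7 v [212.7 210.1 210.3 207.7]
90 u 297.4 306.8 v [210.2 207.6 207.8 205.2]
98 u 297.4 306.8 v [207.7 205.1 205.3 202.7]
[[307.2,
[... 1996 characters left out ...]
 175, 203, 354, 506, 609, 712, 714, 716]
220 [709, 707, 707, 708, 707, 707, 709, 707, 708, 709, 713, 707, 461, 210, 173, 192, 240, 206, 184, 180, 183, 183, 194, 220, 238, 328, 582, 699, 716, 717, 713, 714]
221 [708, 708, 707, 706, 708, 707, 707, 708, 708, 707, 710, 712, 631, 304, 241, 288, 442, 398, 269, 204, 188, 203, 213, 300, 323, 424, 668, 665, 694, 707, 711, 711]
222 [707, 707, 707, 709, 707, 707, 708, 707, 708, 707, 709, 716, 705, 375, 316, 375, 618, 643, 531, 408, 330, 376, 291, 329, 325, 412, 623, 630, 649, 676, 691, 690]
223 [707, 707, 707, 706, 708, 707, 707, 708, 708, 708, 709, 714, 708, 377, 317, 377, 641, 720, 714, 630, 508, 472, 343, 336, 319, 377, 577, 627, 622, 625, 641, 645]
```

```bash
python3 - <<'E'
from ref import *
for a,z in(((336,232),132),((332,195),122),((321,125),122),((167,250),132),((505,214),132),((495,130),122),((152,145),122),((263,185),99),((388,178),99)):print(a,ray(*px("t2",*a),z).round(1))
# ring mask extent in top: left/right edges
I=C["top"]["img"].astype(int);d=I[...,0]-I[...,2]
for v in range(190,201):print(v,d[v,311:337].tolist())
for p in((635.6,-187.0,.147),):
    for n in C:print(n,ringc(n,p)[0], [proj(n,[W(p,(-36,s,99))])[0].round(2).tolist() for s in(-32.5,32.5)])
E
```

```text
(336, 232) [ 571. -195.  132.]
(332, 195) [ 591.2 -194.   122. ]
(321, 125) [ 626.5 -188.3  122. ]
(167, 250) [ 560.3 -112.   132. ]
(505, 214) [ 581.8 -278.7  132. ]
(495, 130) [ 625.9 -275.7  122. ]
(152, 145) [ 614.5 -104.1  122. ]
(263, 185) [ 599.6 -161.3   99. ]
(388, 178) [ 604.5 -225.    99. ]
190 [-13, -7, -8, -5, -9, -7, -11, -10, -8, -14, -10, -10, -13, -14, -13, -10, -9, -10, -7, -5, -9, -7, -10, -9, -4, 2]
191 [-7, -10, -9, -4, -10, -9, -14, -11, -10, -11, -8, -4, 1, 11, 45, 59, 61, 57, 78, 81, 73, 49, 27, 14, 15, 18]
192 [-9, -3, -7, -10, -8, -10, -1, 11, 45, 58, 87, 127, 146, 142, 154, 148, 143, 125, 116, 113, 108, 101, 76, 31, 17, 14]
193 [3, -1, 3, 7, 37, 54, 88, 115, 130, 127, 121, 114, 105, 131, 146, 145, 143, 135, 101, 91, 112, 110, 81, 25, 12, 15]
194 [17, 15, 30, 58, 90, 99, 102, 108, 125, 132, 133, 143, 144, 144, 133, 123, 120, 120, 115, 113, 103, 93, 64, 25, 14, 12]
195 [17, 16, 30, 70, 88, 100, 112, 123, 111, 114, 114, 126, 156, 153, 157, 150, 138, 133, 129, 126, 120, 112, 86, 41, 17, 12]
196 [9, 17, 17, 52, 77, 92, 97, 122, 125, 132, 135, 128, 110, 85, 60, 76, 68, 59, 56, 51, 53, 49, 41, 32, 18, 13]
197 [11, 12, 10, 36, 84, 96, 93, 83, 70, 63, 73, 79, 68, -5, -20, 34, 64, 60, 55, 47, 36, 28, 25, 18, 14, 13]
198 [17, 18, 26, 38, 69, 57, 49, 57, 63, 65, 70, 76, 60, -2, -13, 22, 74, 57, 39, 33, 23, 13, 16, 13, 11, 14]
199 [12, 17, 27, 31, 40, 38, 48, 50, 53, 56, 61, 49, 39, 5, -5, 7, 22, 7, 7, 11, 9, 16, 17, 16, 13, 14]
200 [14, 14, 12, 6, 13, 14, 18, 18, 21, 7, 13, 6, 11, 0, -3, -3, 9, 10, 7, 8, 10, 17, 13, 10, 15, 10]
scene [329.1807647  219.88324177] [[337.19, 224.62], [321.25, 215.47]]
top [323.51924013 195.33403022] [[334.08, 194.18], [313.0, 196.81]]
```

drive_tool:
  translation:
    - [-0.05,0,0]
    - [-0.05,0,0]
    - [-0.05,0,0]
    - [-0.05,0,0]
    - [0,0,0]
  roll: [0,0,0,0,0]
  fingers: [1,1,1,1,1]

```text
time: 6.05
tcp_pos: [535.7, -202.4, 214.1]
tool_rot: [-0.075, 0.997, -0.0, 0.001]
force: [0.4, -0.1, -1.2]
width: 0.197
grip_force: 78.4
```

```bash
python3 go.py 561.9 -197.9 212 1.718
```

```text
t6.05 tcp [ 535.7 -202.4  214.1] A1.720 zax [ 0.001 -0.    -1.   ] F [ 0.4 -0.1 -1.2] w0.197 g78 q [-0.57  0.18  1.64  0.    1.31 -2.29]
units [-0.133  0.003  0.011] roll 0.004
```

drive_tool:
  translation:
    - [-0.04,0.002,0.005]
    - [-0.04,0,0.005]
    - [-0.04,0,0]
    - [-0.015,0,0]
    - [0,0,0]
  roll: [0,0,0,0,0]
  fingers: [1,1,1,1,1]

```text
time: 6.47
tcp_pos: [561.0, -198.3, 211.8]
tool_rot: [-0.074, 0.997, 0.0, 0.0]
force: [-0.6, -0.2, -2.1]
width: 0.196
grip_force: 78.4
```

drive_tool:
  translation:
    - [0,0,0]
    - [0,0,0]
  roll: [0,0]
  fingers: [1,1]

```text
time: 6.63
tcp_pos: [560.1, -198.5, 211.9]
tool_rot: [-0.074, 0.997, 0.0, -0.0]
force: [0.3, 0.8, -1.4]
width: 0.202
grip_force: 78.4
```

```bash
python3 go.py 561.9 -197.9 212 1.718;python3 - <<'E'
from look import *
o,R,A=st();x,y,z=o["tcp_pos"];f=A-np.pi/2
look("p2",295,160,290,165,[((x-4*np.cos(f),y-4*np.sin(f),f),fork(z-117.3),(255,0,255))],80,100,5)
N=pickle.load(open("p2.pkl","rb"));I=N["scene"]["img"].astype(int)
d=I[...,0]-I[...,2];w=np.clip((d[205:237,315:341]-15)/50,0,1);yy,xx=np.mgrid[205:237,315:341];print((w*xx).sum()/w.sum(),(w*yy).sum()/w.sum(),w.sum())
E
```

```text
t6.63 tcp [ 560.1 -198.5  211.9] A1.719 zax [-0.  0. -1.] F [ 0.3  0.8 -1.4] w0.202 g78 q [-0.54  0.24  1.58 -0.    1.32 -2.26]
units [-0.009  0.002 -0.001] roll 0.001
t6.63 tcp [ 560.1 -198.5  211.9] A1.719 zax [-0.  0. -1.] F [ 0.3  0.8 -1.4] w0.202 g78 q [-0.54  0.24  1.58 -0.    1.32 -2.26]
330.4788506417736 220.9645565927655 137.12
```

View pics/p2.png

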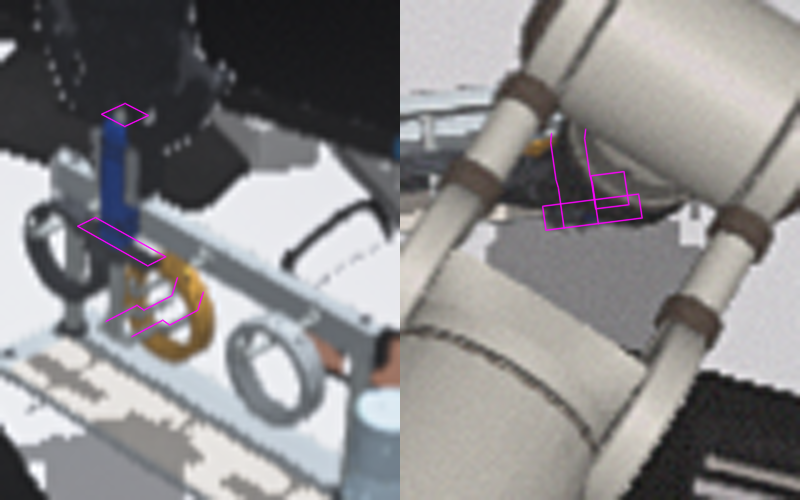

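The prongs pass through the brass bore (scene panel near 165,310) with no contact forces. Lifting slowly now.

drive_tool:
  translation:
    - [-0.009,0.002,0]
    - [0,0,-0.03]
    - [0,0,-0.03]
    - [0,0,-0.03]
    - [0,0,0]
  roll: [0,0,0,0,0]
  fingers: [1,1,1,1,1]

```text
time: 7.15
tcp_pos: [562.9, -198.3, 232.3]
tool_rot: [-0.074, 0.997, -0.001, 0.002]
force: [0.4, -1.0, -1.0]
width: 0.197
grip_force: 78.4
```

drive_tool:
  translation:
    - [0,0,-0.01]
    - [0,0,-0.01]
    - [0,0,-0.01]
    - [0,0,-0.01]
    - [0,0,-0.01]
  roll: [0,0,0,0,0]
  fingers: [1,1,1,1,1]

```text
time: 7.57
tcp_pos: [561.5, -197.4, 239.0]
tool_rot: [-0.074, 0.997, 0.001, -0.001]
force: [-0.0, -0.4, -5.1]
width: 0.196
grip_force: 78.1
```

```bash
python3 go.py 561.9 -197.9 260 1.718
```

```text
t7.57 tcp [ 561.5 -197.4  239. ] A1.719 zax [-0.002  0.001 -1.   ] F [-0.  -0.4 -5.1] w0.196 g78 q [-0.54  0.22  1.55 -0.    1.37 -2.26]
units [-0.002 -0.003 -0.105] roll 0.001
```

drive_tool:
  translation:
    - [0,0,-0.02]
    - [0,0,-0.03]
    - [0,0,-0.03]
    - [0,0,-0.025]
    - [0,0,0]
  roll: [0,0,0,0,0]
  fingers: [1,1,1,1,1]

```text
time: 7.98
tcp_pos: [562.8, -198.2, 263.0]
tool_rot: [-0.074, 0.997, -0.001, 0.001]
force: [0.4, -0.1, -4.6]
width: 0.198
grip_force: 78.1
```

```bash
python3 go.py 561.9 -197.9 260 1.718;python3 - <<'E'
from workcell import *
import numpy as np,pickle
c=capture("scene");pickle.dump(c,open("l1.pkl","wb"));I=c["img"].astype(int)
d=I[...,0]-I[...,2];w=np.clip((d[195:237,315:341]-15)/50,0,1);yy,xx=np.mgrid[195:237,315:341];print((w*xx).sum()/w.sum(),(w*yy).sum()/w.sum(),w.sum())
E
```

```text
t7.98 tcp [ 562.8 -198.2  263. ] A1.719 zax [ 0.003 -0.002 -1.   ] F [ 0.4 -0.1 -4.6] w0.198 g78 q [-0.54  0.2   1.52 -0.    1.41 -2.26]
units [0.004 0.002 0.015] roll 0.002
330.86549034650295 212.26901930699398 156.42000000000002
```

drive_tool:
  translation:
    - [0.02,0,0]
    - [0.04,0,0]
    - [0.05,0,0]
    - [0.05,0,0]
    - [0.05,0,0]
  roll: [0,0,0,0,0]
  fingers: [1,1,1,1,1]

```text
time: 8.45
tcp_pos: [519.2, -203.9, 260.4]
tool_rot: [-0.074, 0.997, 0.0, -0.001]
force: [-0.6, -0.2, -6.1]
width: 0.202
grip_force: 78.1
```

drive_tool:
  translation:
    - [0.06,0,0]
    - [0.06,0,0]
    - [0.06,0,0]
    - [0.06,0,0]
    - [0.03,0,0]
  roll: [0,0,0,0,0]
  fingers: [1,1,1,1,1]

```text
time: 8.87
tcp_pos: [465.2, -211.9, 260.6]
tool_rot: [-0.074, 0.997, 0.0, -0.001]
force: [-0.8, -0.5, -4.5]
width: 0.201
grip_force: 78.1
```

```bash
python3 go.py 460 -200 330 1.718;python3 - <<'E'
from ov import *
q=C
# stand refit using image profile: print post/peg profile
I=C["scene"]["img"].astype(int).sum(2)
print("scene peg tip area");
for v in range(143,160):print(v,I[v,209:240].tolist())
J=C["top"]["img"].astype(int).sum(2)
print("top")
for v in range(199,234):print(v,J[v,146:180].tolist())
E
```

```text
t8.87 tcp [ 465.2 -211.9  260.6] A1.718 zax [-0.001  0.    -1.   ] F [-0.8 -0.5 -4.5] w0.201 g78 q [-0.66 -0.01  1.76 -0.    1.4  -2.38]
units [ 0.018  0.063 -0.347] roll 0.0
scene peg tip area
143 [130, 130, 130, 125, 128, 126, 125, 128, 128, 130, 131, 134, 131, 132, 128, 122, 116, 140, 318, 402, 419, 429, 436, 398, 311, 375, 557, 603, 598, 509, 550]
144 [129, 132, 128, 127, 127, 128, 130, 129, 127, 125, 129, 131, 130, 131, 125, 125, 117, 142, 307, 405, 418, 394, 444, 456, 342, 388, 454, 565, 606, 588, 470]
145 [131, 128, 128, 129, 128, 125, 128, 126, 122, 121, 124, 127, 129, 132, 131, 126, 119, 129, 236, 370, 375, 300, 478, 535, 386, 268, 362, 473, 597, 602, 502]
146 [131, 131, 130, 129, 128, 126, 123, 120, 118, 123, 129, 131, 127, 128, 133, 129, 129, 126, 137, 234, 235, 348, 536, 556, 381, 263, 383, 441, 567, 608, 594]
147 [122, 130, 127, 130, 130, 126, 130, 132, 133, 126, 127, 127, 128, 151, 200, 210, 238, 237, 236, 266, 187, 204, 269, 275, 219, 154, 173, 324, 451, 598, 603]
148 [132, 148, 151, 170, 173, 175, 202, 242, 237, 201, 172, 170, 177, 255, 339, 353, 396, 409, 405, 392, 3
[... 7242 characters left out ...]

230 [670, 675, 669, 672, 671, 672, 674, 670, 672, 674, 672, 614, 487, 597, 683, 679, 671, 668, 674, 677, 670, 675, 669, 667, 678, 675, 692, 519, 417, 629, 686, 683, 676, 676]
231 [673, 673, 667, 667, 677, 673, 669, 672, 675, 672, 680, 679, 676, 684, 675, 671, 672, 663, 669, 672, 671, 666, 678, 670, 671, 678, 681, 569, 444, 594, 680, 684, 673, 676]
232 [671, 669, 673, 666, 664, 674, 668, 672, 671, 670, 670, 672, 672, 670, 673, 674, 673, 670, 672, 674, 666, 678, 675, 673, 672, 674, 691, 685, 503, 436, 633, 676, 675, 678]
233 [672, 675, 672, 673, 668, 671, 676, 674, 676, 671, 669, 673, 669, 677, 667, 672, 678, 672, 674, 675, 675, 672, 671, 673, 676, 676, 677, 689, 520, 464, 652, 676, 677, 675]
```

```bash
python3 - <<'E'
from h import *
O=[("scene",(0,0,-20),232.8,None),("scene",(0,0,-85),233.2,None),("scene",(-66,0,5),216,151.7),("scene",(-26,0,1),226,150.0 ),
("top",(-66,0,9),158.2,228.7),("top",(-20,0,2),157.05,None),("top",(-55,0,2),158.1,None),("top",(0,0,"t"),155.5,204.7)]
def r(p):
    o=[]
    for n,L,u,v in O:
        L=[a if a!="t" else p[4] for a in L];L=np.array(L,float)+[0,0,p[3]]
        q=proj(n,W(p,L))[0];o.append(q[0]-u)
        if v is not None and L[0]!=-26:o.append(q[1]-v)
    return o+[(p[4]-12)/6]
s=least_squares(r,[551,303,.1,145,12],x_scale=[10,10,.1,10,10]);J=np.linalg.inv(s.jac.T@s.jac)
print(s.x.round(3),"res",np.round(s.fun,2),"sd(.5px)",(np.sqrt(np.diag(J))*.5).round(3))
# shadow heights
b=ray(*px("t2",320,286),0);t=ray(*px("t2",336,232),133);k=(b-t)/133;print("light",k.round(3))
b2=ray(*px("t2",167,302),0);t2=ray(*px("t2",167,252),133);print(((b2-t2)/133).round(3))
sh=ray(*px("t1",211,424),0)
for H in(140,150,160):
    t=ray("top",(158.2,228.7),H+10);print(H,t.round(1),"shadow pred",(t+k*(H+13))[:2].round(1),"obs",sh[:2].round(1))
E
```

```text
[5.49380e+02 3.00359e+02 1.49000e-01 1.48533e+02 1.32850e+01] res [-0.23  0.44  0.49 -0.08  0.13 -0.43 -0.36  0.14  0.11 -0.13  0.99  0.21] sd(.5px) [0.836 1.466 0.026 2.326 2.684]
light [-0.069 -0.043 -1.   ]
[-0.061 -0.037 -1.   ]
140 [483.7 291.7 150. ] shadow pred [473.1 285.1] obs [475.5 284.6]
150 [482.9 288.4 160. ] shadow pred [471.6 281.4] obs [475.5 284.6]
160 [482.1 285.1 170. ] shadow pred [470.1 277.6] obs [475.5 284.6]
```

drive_tool:
  translation:
    - [0.02,0,-0.03]
    - [0.04,0,-0.06]
    - [0.05,0,-0.07]
    - [0.04,0,-0.06]
    - [0.02,0,-0.03]
  roll: [0,0,0,0,0]
  fingers: [1,1,1,1,1]

```text
time: 9.28
tcp_pos: [433.4, -217.5, 313.2]
tool_rot: [-0.074, 0.997, -0.001, 0.001]
force: [0.8, -0.5, -4.4]
width: 0.199
grip_force: 78.4
```

```bash
python3 go.py 408 279.2 300 1.72; python3 - <<'E'
from h import *
for uv in((147,183),(315,119),(101,152)):print([ray("top",uv,z)[:2].round(0).tolist() for z in(100,250,400)])
E
```

```text
t9.28 tcp [ 433.4 -217.5  313.2] A1.718 zax [ 0.002 -0.002 -1.   ] F [ 0.8 -0.5 -4.4] w0.199 g78 q [-0.71 -0.12  1.76 -0.    1.5  -2.43]
units [-0.24   2.475  0.06 ] roll -0.003
[[629.0, 353.0], [598.0, 297.0], [568.0, 242.0]]
[[844.0, -164.0], [785.0, -153.0], [727.0, -141.0]]
[[727.0, 512.0], [684.0, 436.0], [640.0, 359.0]]
```

drive_tool:
  translation:
    - [0,0.04,0]
    - [-0.01,0.08,0]
    - [-0.01,0.1,0]
    - [-0.01,0.12,0]
    - [-0.01,0.12,0]
  roll: [0,0,0,0,0]
  fingers: [1,1,1,1,1]

```text
time: 9.7
tcp_pos: [427.5, -123.1, 310.0]
tool_rot: [-0.074, 0.997, 0.001, -0.0]
force: [0.8, 0.6, -4.2]
width: 0.196
grip_force: 78.2
```

drive_tool:
  translation:
    - [-0.01,0.13,0]
    - [-0.01,0.13,0]
    - [-0.01,0.13,0]
    - [-0.01,0.13,0]
    - [-0.01,0.13,0]
  roll: [0,0,0,0,0]
  fingers: [1,1,1,1,1]

```text
time: 10.12
tcp_pos: [417.9, 7.4, 310.1]
tool_rot: [-0.074, 0.997, 0.001, -0.0]
force: [0.1, 0.1, -5.6]
width: 0.2
grip_force: 78.3
```

drive_tool:
  translation:
    - [-0.01,0.13,0]
    - [-0.01,0.13,0]
    - [-0.01,0.13,0]
    - [-0.01,0.13,0]
    - [-0.01,0.13,0]
  roll: [0,0,0,0,0]
  fingers: [1,1,1,1,1]

```text
time: 10.53
tcp_pos: [408.4, 137.4, 310.1]
tool_rot: [-0.074, 0.997, 0.0, -0.0]
force: [0.9, -0.8, -5.2]
width: 0.201
grip_force: 78.2
```

drive_tool:
  translation:
    - [-0.01,0.13,0]
    - [-0.01,0.12,0]
    - [-0.01,0.12,0]
    - [-0.01,0.1,0]
    - [-0.01,0.1,0]
  roll: [0,0,0,0,0]
  fingers: [1,1,1,1,1]

```text
time: 10.95
tcp_pos: [401.2, 251.6, 310.0]
tool_rot: [-0.074, 0.997, 0.0, -0.001]
force: [-0.1, -0.6, -5.4]
width: 0.198
grip_force: 78.4
```

drive_tool:
  translation:
    - [-0.01,0.07,0]
    - [0,0.04,0]
    - [0,0,0]
    - [0,0,0]
    - [0,0,0]
  roll: [0,0,0,0,0]
  fingers: [1,1,1,1,1]

```text
time: 11.37
tcp_pos: [401.0, 271.1, 310.6]
tool_rot: [-0.074, 0.997, -0.0, -0.0]
force: [-1.4, 0.2, -4.9]
width: 0.199
grip_force: 78.5
```

```bash
python3 go.py 408 279.2 286.5 1.72
```

```text
t11.37 tcp [401.  271.1 310.6] A1.718 zax [-0.001 -0.001 -1.   ] F [-1.4  0.2 -4.9] w0.199 g78 q [ 0.34 -0.12  1.76 -0.    1.5  -1.37]
units [-0.041  0.035  0.12 ] roll -0.003
```

drive_tool:
  translation:
    - [0,0.02,0.03]
    - [0,0.015,0.05]
    - [0,0,0.04]
    - [0,0,0]
    - [0,0,0]
  roll: [0,0,0,0,0]
  fingers: [1,1,1,1,1]

```text
time: 11.78
tcp_pos: [399.5, 278.2, 285.6]
tool_rot: [-0.074, 0.997, -0.0, -0.001]
force: [0.3, -0.1, -4.2]
width: 0.198
grip_force: 78.4
```

```bash
python3 - <<'E'
from look import *
from ref import ringc
o,R,A=st();x,y,z=o["tcp_pos"];f=A-np.pi/2
F=(x-4*np.cos(f),y-4*np.sin(f),f);zr=z-117.3-18.2
N=look("p3",195,115,140,165,[(F,fork(z-117.3)+[cyl((42.5-7,0,zr),r,0) for r in(24,32.5)],(255,0,255)),((549.4,300.4,.149),stand(148.5),(0,0,255))],80,100,5)
for n,(x0,y0) in(("scene",(190,120)),("top",(145,200))):
    I=N[n]["img"].astype(int);w=np.clip((I[y0:y0+60,x0:x0+60,0]-I[y0:y0+60,x0:x0+60,2]-15)/50,0,1);w[(I[y0:y0+60,x0:x0+60,0]<90)]=0
    yy,xx=np.mgrid[y0:y0+60,x0:x0+60];print(n,(w*xx).sum()/w.sum(),(w*yy).sum()/w.sum(),w.sum(),"model",ringc(n,F,(42.5,0,zr))[0])
E
```

```text
t11.78 tcp [399.5 278.2 285.6] A1.718 zax [-0.002 -0.001 -1.   ] F [ 0.3 -0.1 -4.2] w0.198 g78 q [ 0.36 -0.1   1.79 -0.    1.45 -1.36]
scene 204.48958815363258 157.57735616227055 129.66 model [204.98963624 156.63574035]
top 159.09311941779688 244.47188223618923 120.92 model [159.80777531 244.52942588]
```

View pics/p3.png

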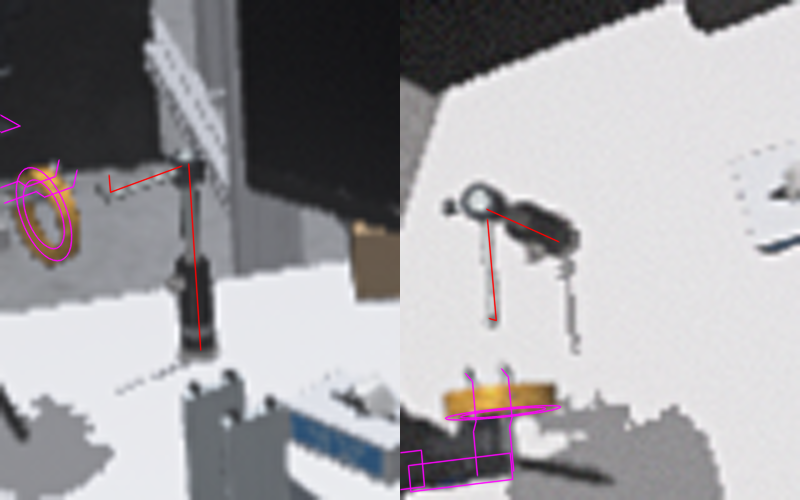

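The top view shows the ring held on the prongs (500,397) and the stand peg end at (492,322). The scene view shows the ring at (47,215). I'll refit the stand with the camera bias taken from the held ring.

```bash
python3 - <<'E'
from h import *
B={"scene":np.array([-.5,.9]),"top":np.array([-.45,-.06])}
O=[("scene",(0,0,-20),232.8,None),("scene",(0,0,-85),233.2,None),("scene",(-66,0,5),216,151.7),
("top",(-66,0,9),158.2,228.7),("top",(-20,0,2),157.05,None),("top",(-55,0,2),158.1,None),("top",(0,0,"t"),155.5,204.7)]
for yaw in(None,.12,.15):
  def r(p):
    o=[]
    for n,L,u,v in O:
        L=[a if a!="t" else p[4] for a in L];L=np.array(L,float)+[0,0,p[3]]
        q=proj(n,W(p,L))[0]+B[n];o.append(q[0]-u)
        if v is not None:o.append(q[1]-v)
    return o+[(p[4]-12)/6]+([10*(p[2]-yaw)/.01] if yaw else [])
  s=least_squares(r,[551,303,.1,145,12],x_scale=[10,10,.1,10,10])
  print(s.x.round(3),"res",np.round(s.fun,2),"peg-40",W(s.x,(-40,0,0)).round(1))
for H in(142,146,150,154):
    print(H,[ray("top",np.array(a)-B["top"],H+dz)[:2].round(1).tolist() for a,dz in(((158.2,228.7),9),((158.1,223),2),((157.05,214),2))])
E
```

```text
[5.49414e+02 2.97269e+02 1.47000e-01 1.53063e+02 1.31750e+01] res [-0.37  0.29  0.28 -0.07 -0.39 -0.55  0.21  0.16 -0.04  0.72  0.2 ] peg-40 [509.8 291.4   0. ]
[5.49425e+02 2.96387e+02 1.20000e-01 1.52742e+02 1.40690e+01] res [-0.25  0.42  0.11 -0.06 -0.65 -0.47  0.36 -0.    0.2   0.69  0.34  0.01] peg-40 [509.7 291.6   0. ]
[5.49411e+02 2.97377e+02 1.50000e-01 1.53102e+02 1.30650e+01] res [-0.39  0.27  0.3  -0.07 -0.36 -0.56  0.19  0.18 -0.06  0.72  0.18 -0.  ] peg-40 [509.9 291.4   0. ]
142 [[483.5, 290.0], [500.8, 293.7], [527.2, 298.5]]
146 [[483.1, 288.7], [500.4, 292.3], [526.7, 297.1]]
150 [[482.8, 287.4], [500.0, 291.0], [526.3, 295.8]]
154 [[482.5, 286.1], [499.6, 289.7], [525.8, 294.4]]
```

drive_tool:
  translation:
    - [0,-0.01,-0.025]
    - [-0.03,0,0]
    - [-0.05,0,0]
    - [-0.05,0,0]
    - [-0.03,0,0]
  roll: [0,0,0,0,0]
  fingers: [1,1,1,1,1]

```text
time: 12.3
tcp_pos: [433.8, 281.4, 292.0]
tool_rot: [-0.074, 0.997, 0.0, 0.001]
force: [0.6, 0.9, -4.9]
width: 0.197
grip_force: 78.5
```

drive_tool:
  translation:
    - [0,0,0]
    - [0,0,0]
  roll: [0,0]
  fingers: [1,1]

```text
time: 12.47
tcp_pos: [432.3, 281.3, 291.5]
tool_rot: [-0.074, 0.997, -0.0, -0.001]
force: [-0.3, 0.8, -4.2]
width: 0.198
grip_force: 78.5
```

```bash
python3 go.py 471.7 286.8 290.5 1.718
```

```text
t12.47 tcp [432.3 281.3 291.5] A1.718 zax [-0.001 -0.    -1.   ] F [-0.3  0.8 -4.2] w0.198 g79 q [ 0.34 -0.02  1.71  0.    1.46 -1.38]
units [-0.199 -0.002  0.005] roll 0.001
```

drive_tool:
  translation:
    - [-0.02,0,0]
    - [-0.03,0,0]
    - [-0.03,0,0]
    - [-0.02,0,0]
    - [0,0,0]
  roll: [0,0,0,0,0]
  fingers: [1,1,1,1,1]

```text
time: 12.88
tcp_pos: [452.7, 284.3, 291.9]
tool_rot: [-0.074, 0.997, -0.0, 0.0]
force: [0.6, 0.2, -4.6]
width: 0.201
grip_force: 78.5
```

drive_tool:
  translation:
    - [-0.03,0,0]
    - [-0.03,0,0]
    - [-0.03,0,0]
    - [-0.01,0,0]
    - [0,0,0]
  roll: [0,0,0,0,0]
  fingers: [1,1,1,1,1]

```text
time: 13.3
tcp_pos: [472.1, 287.2, 291.8]
tool_rot: [-0.074, 0.997, -0.0, -0.0]
force: [-0.3, 0.2, -5.9]
width: 0.197
grip_force: 78.5
```

```bash
python3 - <<'E'
from look import *
from ref import ringc
o,R,A=st();x,y,z=o["tcp_pos"];f=A-np.pi/2
F=(x-4*np.cos(f),y-4*np.sin(f),f);zr=z-117.3-18.2
N={n:capture(n) for n in C};pickle.dump(N,open("p4.pkl","wb"))
for n,(x0,y0) in(("scene",(200,120)),("top",(140,190))):
    I=N[n]["img"].astype(int)[y0:y0+60,x0:x0+60];w=np.clip((I[...,0]-I[...,2]-15)/50,0,1);w[I[...,0]<90]=0
    yy,xx=np.mgrid[y0:y0+60,x0:x0+60];print(n,(w*xx).sum()/w.sum(),(w*yy).sum()/w.sum(),w.sum(),"model",ringc(n,F,(42.5,0,zr))[0])
J=N["top"]["img"].astype(int).sum(2)
print("tips model",[proj("top",[W(F,(a,s,z-117.3+b))])[0].round(1).tolist() for s in(10.5,-10.5) for a,b in((30,0),(58,11))])
for v in range(206,234):print(v,J[v,146:176].tolist())
E
```

```text
t13.30 tcp [472.1 287.2 291.8] A1.718 zax [-0. -0. -1.] F [-0.3  0.2 -5.9] w0.197 g79 q [ 0.33  0.07  1.61 -0.    1.46 -1.39]
scene 222.84052936311002 149.0435070306038 120.9 model [222.98431733 148.62601086]
top 159.60680666183924 218.4709147960415 82.86 model [157.50162847 219.24143898]
tips model [[152.4, 223.4], [150.3, 213.3], [159.6, 222.5], [157.5, 212.4]]
206 [683, 697, 538, 298, 245, 525, 416, 306, 504, 659, 657, 408, 272, 170, 151, 242, 294, 203, 141, 139, 196, 318, 505, 664, 718, 710, 690, 693, 686, 683]
207 [684, 689, 547, 290, 259, 451, 555, 329, 298, 327, 363, 268, 208, 140, 160, 214, 214, 226, 210, 160, 139, 138, 214, 320, 423, 546, 624, 686, 701, 681]
208 [681, 691, 674, 572, 659, 691, 705, 534, 356, 239, 184, 214, 171, 181, 219, 237, 248, 238, 253, 218, 162, 136, 112, 145, 178, 278, 457, 560, 681, 695]
209 [676, 679, 695, 681, 692, 699, 687, 699, 688, 536, 386, 479, 407, 454, 442, 257, 232, 235, 246, 231, 152, 155, 144, 151, 140, 141, 208, 301, 548, 693]
210 [679, 676, 685, 685, 680, 685, 679, 687, 705, 695, 578, 560, 532, 718, 631, 220, 149, 224, 252, 210, 151, 135,
[... 2905 characters left out ...]
 420, 622, 702, 686, 695, 687, 565, 429, 426, 470, 492, 463, 434, 424, 441, 433]
230 [153, 164, 181, 187, 178, 151, 150, 170, 190, 200, 206, 188, 195, 221, 401, 607, 705, 691, 685, 644, 509, 494, 507, 637, 714, 561, 425, 429, 429, 433]
231 [154, 184, 211, 235, 211, 185, 195, 211, 214, 214, 202, 191, 190, 206, 342, 554, 696, 688, 690, 687, 689, 695, 691, 696, 708, 563, 443, 440, 433, 427]
232 [166, 193, 216, 201, 178, 175, 194, 196, 195, 198, 197, 196, 191, 235, 344, 555, 699, 689, 688, 697, 693, 697, 703, 708, 689, 535, 435, 428, 436, 432]
233 [170, 177, 167, 163, 164, 213, 203, 180, 204, 196, 186, 212, 286, 323, 435, 563, 699, 683, 660, 675, 682, 687, 666, 665, 558, 437, 436, 433, 435, 430]
```

drive_tool:
  translation:
    - [0,0.005,0]
    - [0,0,0.02]
    - [0,0,0.03]
    - [0,0,0.025]
    - [0,0,0]
  roll: [-0.03,0,0,0,0]
  fingers: [1,1,1,1,1]

```text
time: 13.82
tcp_pos: [470.4, 287.9, 274.9]
tool_rot: [-0.082, 0.997, -0.0, -0.002]
force: [-1.0, -0.1, -6.0]
width: 0.198
grip_force: 78.5
```

drive_tool:
  translation:
    - [0,0,0.01]
    - [0,0,0.01]
    - [0,0,0]
  roll: [0,0,0]
  fingers: [1,1,1]

```text
time: 14.07
tcp_pos: [471.3, 288.1, 272.5]
tool_rot: [-0.082, 0.997, -0.0, -0.0]
force: [0.1, -0.7, -5.0]
width: 0.2
grip_force: 78.5
```

drive_tool:
  translation:
    - [0,0,0.01]
    - [0,0,0.01]
    - [0,0,0]
  roll: [0,0,0]
  fingers: [1,1,1]

```text
time: 14.32
tcp_pos: [471.2, 288.1, 268.4]
tool_rot: [-0.082, 0.997, -0.0, -0.0]
force: [-0.4, -0.7, -4.6]
width: 0.203
grip_force: 78.5
```

```bash
python3 go.py 472 288 260 1.73
```

```text
t14.32 tcp [471.2 288.1 268.4] A1.734 zax [-0.001 -0.    -1.   ] F [-0.4 -0.7 -4.6] w0.203 g78 q [ 0.33  0.09  1.64  0.    1.42 -1.4 ]
units [-0.004 -0.001  0.042] roll 0.008
```

drive_tool:
  translation:
    - [0,0,0.01]
    - [0,0,0]
    - [0,0,0]
  roll: [0,0,0]
  fingers: [1,1,1]

```text
time: 14.57
tcp_pos: [471.3, 288.2, 266.8]
tool_rot: [-0.082, 0.997, -0.0, -0.0]
force: [0.6, -0.0, -5.0]
width: 0.198
grip_force: 78.5
```

drive_tool:
  translation:
    - [0,0,0.01]
    - [0,0,0]
    - [0,0,0]
  roll: [0,0,0]
  fingers: [1,1,1]

```text
time: 14.82
tcp_pos: [471.3, 288.2, 264.7]
tool_rot: [-0.082, 0.997, -0.0, -0.0]
force: [0.3, -0.2, -5.3]
width: 0.199
grip_force: 78.5
```

drive_tool:
  translation:
    - [0,0,0.01]
    - [0,0,0]
    - [0,0,0]
  roll: [0,0,0]
  fingers: [1,1,1]

```text
time: 15.07
tcp_pos: [471.3, 288.1, 262.7]
tool_rot: [-0.082, 0.997, -0.0, -0.0]
force: [-0.3, -0.0, -4.1]
width: 0.2
grip_force: 78.5
```

drive_tool:
  translation:
    - [0,0,0.01]
    - [0,0,0]
    - [0,0,0]
  roll: [0,0,0]
  fingers: [1,1,1]

```text
time: 15.32
tcp_pos: [471.7, 288.3, 261.3]
tool_rot: [-0.082, 0.997, 0.0, 0.0]
force: [-0.3, 0.2, -4.3]
width: 0.198
grip_force: 78.6
```

drive_tool:
  translation:
    - [0,0,0.01]
    - [0,0,0]
    - [0,0,0]
  roll: [0,0,0]
  fingers: [1,1,1]

```text
time: 15.57
tcp_pos: [471.6, 288.3, 259.2]
tool_rot: [-0.082, 0.997, 0.0, 0.0]
force: [-0.2, -0.8, -1.1]
width: 0.198
grip_force: 78.6
```

Weight came off at TCP z ≈ 260, so the peg axis is at about 145 mm. I'll lower the fork clear of the bore, watching the forces.

drive_tool:
  translation:
    - [0,0,0.01]
    - [0,0,0.01]
    - [0,0,0.01]
    - [0,0,0.01]
    - [0,0,0]
  roll: [0,0,0,0,0]
  fingers: [1,1,1,1,1]

```text
time: 15.98
tcp_pos: [471.1, 288.1, 250.2]
tool_rot: [-0.082, 0.997, -0.0, -0.001]
force: [-0.1, 0.1, -1.4]
width: 0.204
grip_force: 78.6
```

drive_tool:
  translation:
    - [0,0,0.02]
    - [0,0,0.02]
    - [0,0,0.02]
    - [0,0,0.01]
    - [0,0,0]
  roll: [0,0,0,0,0]
  fingers: [1,1,1,1,1]

```text
time: 16.4
tcp_pos: [471.0, 288.0, 235.9]
tool_rot: [-0.082, 0.997, -0.0, -0.001]
force: [0.1, -0.8, -2.3]
width: 0.198
grip_force: 78.6
```

```bash
cat > br.py <<'E'
import pickle,sys
from look import *
from ref import ringc
o,R,A=st();x,y,z=o["tcp_pos"];f=A-np.pi/2
N={n:capture(n) for n in C};pickle.dump(N,open(sys.argv[1]+".pkl","wb"))
for n,(x0,y0) in(("scene",(200,125)),("top",(140,190))):
    I=N[n]["img"].astype(int)[y0:y0+60,x0:x0+60];w=np.clip((I[...,0]-I[...,2]-15)/50,0,1);w[I[...,0]<90]=0
    yy,xx=np.mgrid[y0:y0+60,x0:x0+60];i=w>.4;print(n,((w*xx).sum()/w.sum()).round(2),((w*yy).sum()/w.sum()).round(2),w.sum().round(),xx[i].min(),xx[i].max(),yy[i].min(),yy[i].max())
E
python3 br.py p5; python3 -c "
from ref import *
p=(549.4,301,.16)
for n in C:print(n,ringc(n,p,(-40,0,124.5)))"
```

```text
t16.40 tcp [471.  288.  235.9] A1.734 zax [-0.002 -0.001 -1.   ] F [ 0.1 -0.8 -2.3] w0.198 g79 q [ 0.33  0.11  1.68  0.    1.35 -1.4 ]
scene 222.99 156.64 109.0 216 228 148 166
top 160.54 219.28 82.0 149 169 217 223
scene (array([223.28754609, 156.81377236]), (np.float64(14.5), np.float64(19.25)))
top (array([160.35878703, 220.51601495]), (np.float64(22.75), np.float64(8.375)))
```

drive_tool:
  translation:
    - [0.02,0,0]
    - [0.03,0,0]
    - [0.04,0,0]
    - [0.05,0,0]
    - [0.05,0,0]
  roll: [0,0,0,0,0]
  fingers: [1,1,1,1,1]

```text
time: 16.92
tcp_pos: [432.9, 281.9, 237.0]
tool_rot: [-0.082, 0.997, 0.0, -0.0]
force: [0.5, 0.6, -1.4]
width: 0.196
grip_force: 78.6
```

drive_tool:
  translation:
    - [0.06,0,0]
    - [0.06,0,0]
    - [0.06,0,0]
    - [0.05,0,0]
    - [0,0,0]
  roll: [0,0,0,0,0]
  fingers: [1,1,1,1,1]

```text
time: 17.33
tcp_pos: [386.6, 274.4, 236.8]
tool_rot: [-0.082, 0.997, -0.0, -0.0]
force: [-0.2, -0.3, -1.6]
width: 0.2
grip_force: 78.8
```

```bash
python3 br.py p6;python3 go.py 463 71.8 280 1.666
```

```text
t17.33 tcp [386.6 274.4 236.8] A1.735 zax [-0.001 -0.    -1.   ] F [-0.2 -0.3 -1.6] w0.200 g79 q [ 0.36 -0.1   1.89  0.    1.35 -1.37]
scene 222.37 157.17 126.0 216 228 148 166
top 159.41 220.34 132.0 149 169 217 224
t17.43 tcp [388.4 274.6 237.1] A1.735 zax [ 0.001  0.    -1.   ] F [-0.5  0.2 -1.3] w0.200 g79 q [ 0.36 -0.09  1.88 -0.    1.35 -1.37]
units [-0.203 -1.061 -0.214] roll 0.131
```

The cell stayed on the peg: its image bounds match before and after withdrawal. Next, returning the fork to its rest.

drive_tool:
  translation:
    - [0,0,-0.08]
    - [0,0,-0.1]
    - [0,-0.06,-0.04]
    - [0,-0.12,0]
    - [0,-0.13,0]
  roll: [0,0,0,0.06,0.07]
  fingers: [1,1,1,1,1]

```text
time: 17.85
tcp_pos: [398.9, 213.1, 282.0]
tool_rot: [-0.048, 0.999, 0.0, 0.001]
force: [0.8, 0.6, -1.9]
width: 0.195
grip_force: 78.8
```

drive_tool:
  translation:
    - [-0.05,-0.14,0]
    - [-0.05,-0.14,0]
    - [-0.05,-0.14,0]
    - [-0.05,-0.14,0]
    - [0,-0.1,0]
  roll: [0,0,0,0,0]
  fingers: [1,1,1,1,1]

```text
time: 18.27
tcp_pos: [452.1, 83.1, 281.1]
tool_rot: [-0.047, 0.999, -0.0, 0.001]
force: [0.5, -0.2, -1.8]
width: 0.2
grip_force: 79.0
```

drive_tool:
  translation:
    - [0,-0.05,0]
    - [0,0,0]
    - [0,0,0]
    - [0,0,0]
  roll: [0,0,0,0]
  fingers: [1,1,1,1]

```text
time: 18.6
tcp_pos: [451.0, 76.7, 280.9]
tool_rot: [-0.048, 0.999, 0.0, -0.0]
force: [-0.5, 1.0, -1.0]
width: 0.201
grip_force: 79.0
```

```bash
python3 go.py 463 72.2 280 1.666
```

```text
t18.60 tcp [451.   76.7 280.9] A1.667 zax [-0.     0.001 -1.   ] F [-0.5  1.  -1. ] w0.201 g79 q [-0.1  -0.18  1.87  0.    1.45 -1.76]
units [-0.057 -0.028  0.005] roll 0.002
```

drive_tool:
  translation:
    - [-0.03,-0.015,0]
    - [-0.027,-0.013,0]
    - [0,0,0]
    - [0,0,0]
  roll: [0,0,0,0]
  fingers: [1,1,1,1]

```text
time: 18.93
tcp_pos: [463.3, 71.5, 280.8]
tool_rot: [-0.048, 0.999, 0.0, -0.0]
force: [0.1, -0.8, -1.9]
width: 0.198
grip_force: 79.0
```

```bash
python3 go.py 463 72.2 190 1.666
```

```text
t18.93 tcp [463.3  71.5 280.8] A1.667 zax [-0.  0. -1.] F [ 0.1 -0.8 -1.9] w0.198 g79 q [-0.11 -0.14  1.84  0.    1.45 -1.77]
units [0.001 0.003 0.454] roll 0.002
```

drive_tool:
  translation:
    - [0,0.002,0.06]
    - [0,0,0.08]
    - [0,0,0.08]
    - [0,0,0.05]
    - [0,0,0.04]
  roll: [0,0,0,0,0]
  fingers: [1,1,1,1,1]

```text
time: 19.35
tcp_pos: [462.1, 71.8, 216.9]
tool_rot: [-0.048, 0.999, 0.0, -0.001]
force: [0.1, 0.2, -1.0]
width: 0.199
grip_force: 79.0
```

drive_tool:
  translation:
    - [0,0,0.04]
    - [0,0,0.04]
    - [0,0,0.04]
    - [0,0,0.04]
    - [0,0,0]
  roll: [0,0,0,0,0]
  fingers: [1,1,1,1,1]

```text
time: 19.77
tcp_pos: [462.1, 71.7, 185.1]
tool_rot: [-0.048, 0.999, 0.0, -0.001]
force: [-1.1, 0.3, -1.9]
width: 0.2
grip_force: 79.0
```

```bash
python3 go.py 463 72 160.3 1.666
```

```text
t19.77 tcp [462.1  71.7 185.1] A1.666 zax [-0.003  0.    -1.   ] F [-1.1  0.3 -1.9] w0.200 g79 q [-0.11 -0.06  1.96 -0.    1.25 -1.77]
units [-0.005  0.001  0.124] roll 0.001
```

drive_tool:
  translation:
    - [-0.003,0,0.03]
    - [0,0,0.03]
    - [0,0,0.02]
    - [0,0,0.01]
    - [0,0,0]
  roll: [0,0,0,0,0]
  fingers: [1,1,1,1,1]

```text
time: 20.18
tcp_pos: [463.3, 71.7, 168.3]
tool_rot: [-0.048, 0.999, 0.0, -0.0]
force: [-0.2, 0.3, -1.9]
width: 0.197
grip_force: 79.0
```

drive_tool:
  translation:
    - [0,0,0.01]
    - [0,0,0.01]
    - [0,0,0.01]
    - [0,0,0]
    - [0,0,0]
  roll: [0,0,0,0,0]
  fingers: [1,1,1,1,1]

```text
time: 20.6
tcp_pos: [463.6, 71.7, 162.8]
tool_rot: [-0.048, 0.999, 0.0, -0.0]
force: [0.8, 0.1, -0.9]
width: 0.199
grip_force: 79.0
```

```bash
python3 go.py 463 72 160.3 1.666
```

```text
t20.60 tcp [463.6  71.7 162.8] A1.666 zax [-0.  0. -1.] F [ 0.8  0.1 -0.9] w0.199 g79 q [-0.11 -0.03  1.98  0.    1.2  -1.77]
units [0.003 0.002 0.013] roll 0.001
```

drive_tool:
  translation:
    - [0,0,0.006]
    - [0,0,0.006]
    - [0,0,0.003]
    - [0,0,0]
    - [0,0,0]
  roll: [0,0,0,0,0]
  fingers: [1,1,1,1,1]

```text
time: 21.02
tcp_pos: [463.8, 71.7, 160.3]
tool_rot: [-0.048, 0.999, -0.0, 0.0]
force: [-1.0, 0.9, 3.2]
width: 0.2
grip_force: 79.4
```

```bash
python3 go.py 463 72 160.3 1.666
```

```text
t21.02 tcp [463.8  71.7 160.3] A1.666 zax [ 0. -0. -1.] F [-1.   0.9  3.2] w0.200 g79 q [-0.11 -0.03  1.98  0.    1.19 -1.77]
units [0.004 0.002 0.   ] roll 0.001
```

The guard is seated, with the same z and force as at the grasp. Releasing and withdrawing upward.

drive_tool:
  translation:
    - [0,0,0]
    - [0,0,0]
    - [0,0,0]
    - [0,0,0]
    - [0,0,0]
  roll: [0,0,0,0,0]
  fingers: [0.3,0,-0.5,-1,-1]

```text
time: 21.43
tcp_pos: [463.6, 71.7, 159.8]
tool_rot: [-0.048, 0.999, 0.0, -0.0]
force: [-0.5, -0.2, 0.1]
width: 0.893
grip_force: 0.0
```

drive_tool:
  translation:
    - [0,0,0]
    - [0,0,0]
    - [0,0,0]
    - [0,0,0]
    - [0,0,0]
  roll: [0,0,0,0,0]
  fingers: [-1,-1,-1,-1,-1]

```text
time: 21.85
tcp_pos: [463.7, 71.7, 159.9]
tool_rot: [-0.048, 0.999, -0.0, 0.0]
force: [0.1, 0.1, 0.4]
width: 1.004
grip_force: 0.0
```

drive_tool:
  translation:
    - [0,0,-0.06]
    - [0,0,-0.1]
    - [0,0,-0.15]
    - [0,0,-0.15]
    - [0,0,-0.15]
  roll: [0,0,0,0,0]
  fingers: [-1,-1,-1,-1,-1]

```text
time: 22.27
tcp_pos: [463.3, 71.7, 283.1]
tool_rot: [-0.048, 0.999, 0.0, -0.0]
force: [0.2, 0.1, -1.2]
width: 0.999
grip_force: 0.0
```

drive_tool:
  translation:
    - [0.15,0,0]
    - [0.15,0,0]
    - [0.1,0,0]
    - [0,0,0]
    - [0,0,0]
  roll: [0,0,0,0,0]
  fingers: [-1,-1,-1,-1,-1]

```text
time: 22.68
tcp_pos: [383.8, 64.0, 282.1]
tool_rot: [-0.048, 0.999, -0.0, 0.001]
force: [0.7, 0.5, 0.3]
width: 1.003
grip_force: 0.0
```

```bash
python3 br.py fin; python3 - <<'E'
from ref import *
N=pickle.load(open("fin.pkl","rb"))
for n,b in(("scene",(233,165,14,32)),("top",(224,230,16,16))):
    for S in(C,N):
        x,y,w,h=b;I=S[n]["img"][y:y+h,x:x+w].astype(int);wt=np.clip((I[...,2]-I[...,0]-20)/60,0,1);yy,xx=np.mgrid[y:y+h,x:x+w];print(n,((wt*xx).sum()/max(wt.sum(),.1)).round(2),((wt*yy).sum()/max(wt.sum(),.1)).round(2),wt.sum().round())
for n,b in(("scene black",(298,195,22,30)),("scene silver",(335,215,30,35)),("scene bottle",(355,235,30,65)),("scene box",(250,188,40,28)),("top bottle",(375,185,50,35))):
    x,y,w,h=b;k=n.split()[0];d=np.abs(C[k]["img"][y:y+h,x:x+w].astype(int)-N[k]["img"][y:y+h,x:x+w]).sum(2);print(n,d.mean().round(1),(d>90).sum())
E
```

```text
t22.68 tcp [383.8  64.  282.1] A1.666 zax [ 0.002 -0.    -1.   ] F [0.7 0.5 0.3] w1.003 g0 q [-0.15 -0.38  2.03  0.    1.49 -1.81]
scene 221.36 159.04 86.0 216 228 148 166
top 159.44 220.36 131.0 149 169 217 224
scene 240.13 180.57 96.0
scene 240.82 181.02 96.0
top 230.95 237.92 31.0
top 232.05 237.67 32.0
scene black 4.0 7
scene silver 13.1 37
scene bottle 1.1 0
scene box 5.0 18
top bottle 10.5 0
```

```bash
python3 - <<'E'
from h import *
N=pickle.load(open("fin.pkl","rb"))
for k,(x,y,w,h) in(("scene",(335,215,30,35)),("scene",(250,188,40,28)),("top",(338,178,30,30)),("top",(280,185,30,25)),("top",(200,185,45,32))):
    d=np.abs(C[k]["img"][y:y+h,x:x+w].astype(int)-N[k]["img"][y:y+h,x:x+w]).sum(2)>90;print(k,x,y,"cols",d.sum(0).tolist())
E
```

```text
scene 335 215 cols [15, 13, 9, 0, 0, 0, 0, 0, 0, 0, 0, 0, 0, 0, 0, 0, 0, 0, 0, 0, 0, 0, 0, 0, 0, 0, 0, 0, 0, 0]
scene 250 188 cols [0, 0, 0, 1, 4, 3, 2, 3, 2, 3, 0, 0, 0, 0, 0, 0, 0, 0, 0, 0, 0, 0, 0, 0, 0, 0, 0, 0, 0, 0, 0, 0, 0, 0, 0, 0, 0, 0, 0, 0]
top 338 178 cols [0, 0, 0, 0, 0, 0, 0, 0, 0, 0, 0, 0, 0, 0, 0, 0, 0, 0, 0, 0, 0, 0, 0, 0, 0, 0, 0, 0, 0, 0]
top 280 185 cols [0, 0, 0, 0, 0, 0, 0, 0, 0, 0, 0, 0, 0, 0, 0, 0, 0, 0, 0, 0, 0, 0, 0, 0, 0, 0, 0, 0, 0, 0]
top 200 185 cols [0, 0, 0, 0, 0, 0, 0, 0, 0, 0, 0, 0, 0, 0, 0, 0, 0, 0, 0, 0, 0, 0, 0, 0, 0, 0, 0, 0, 0, 0, 0, 0, 0, 0, 0, 0, 0, 0, 0, 0, 0, 0, 0, 0, 0]
```

```bash
python3 -c "
from workcell import *
print(close_job())"
```

```text
the job is handed in; nothing more can be done
None
```

The brass cell hangs on the inspection stand's peg and the fork is back in its rest, about 2–3 mm to one side of where it first hung; the other two cells, the bottle and the tissue box look unmoved in the final images, and I handed the job in at about 23 s, with no verdict reported.

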